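# Proof-pull the lid of a cocoa tin on the sloping pull tester

## Task

Proof-test the lid of the cocoa tin that carries the pull stud: lay the tin in the blue nest of the sloping pull tester with the stud's neck down in the steel fork, and let go of it. Then draw the gauge's black handle out until the orange pointer stands in the green window, hold it there for about two seconds without ever pulling past the window, and ease the handle fully home without letting it snap back. Leave the tin in the nest, the red maximum pointer showing the pull, and do not disturb the spare tin, the jar, the bottle or the scoop.

Things in the scene. Friction and masses are not known exactly. Their poses are not given: they have to be found in the camera images.
- tin_center (a point): Centre of the tin to be tested: brown, rectangular, 56 x 92 x 44 mm (x, y, z), about 0.3 kg, lying on its broad side on the bench (this point starts 22 mm above the bench). Its lid end faces its own -y; from the middle of that end a steel pull stud sticks out along -y: neck 12 mm in diameter, 26 mm long, then a round head 26 mm in diameter, 8 mm thick. z points out of its upper side.
- stud_head (a point): Middle of the stud's head, 76 mm from the tin's centre along the tin's -y.
- spare_center (a point): Centre of a second tin, same size and colour but without a stud; it only stands by and must be left alone.
- nest (a point): Where the tin's centre is to come on the tester's sloping bed (30 degrees, falling away from the robot). Axes: x down the slope, y along the gauge away from its handle, z square to the bed. The bed is 45 mm, the nest floor 22 mm below this point. The tin lies flat on the floor, its y along this y, stud towards -y, and may lie up to 4 mm off along y.
- guides (a point): The same point as the nest, about its blue guides: four posts at the tin's two ends, 3 mm clear of its 56 mm width on each side, with flared tops reaching 12 mm above this point and 42 mm out. The middle 54 mm of the tin's length is open on both sides for fingers, down to the bed.
- end_plate (a point): Middle of the slotted end plate, 53 mm from the nest point towards -y and level with it; same axes. 6 mm thick, 74 mm wide, 22 mm high above this point; its slot is 42 mm wide and open upward, and the tin's stud goes down into it. When pulled, the tin's lid end bears on this plate.
- fork (a point): Middle of the gauge's steel fork, where the stud's neck is to lie; same axes as the nest, at first 65 mm from it towards -y and level with it. A plate 6 mm thick, 36 mm wide, 14 mm high above this point, with a slot 20 mm wide, open upward. The stud's head comes on its far (-y) side, between fork and gauge housing, where there is 26 mm of room.
- handle (a point): Grip point in the gauge's black pull handle: a flat paddle standing square to the bed, 14 mm thick (along the nest's x), 46 mm long (along y), reaching 25 mm below and 21 mm above this point, with a 32 mm wide lip at its outer end. Same axes as the nest. It stands 15 mm past the end of the bed, 58 mm above its face; the gauge's housing begins 47 mm from this point towards +y. Pull it along -y.
- pointer (a point): Reading edge of the orange pointer, fixed to the handle, above the white gauge's scale. Same axes as the nest. It travels along -y as the handle is pulled.
- window_mid (a point): Middle of the green window, a 14 mm long (along y) green marker clamped beside the scale on the gauge; the pointer is in the window when it is within 7 mm of this point along y. It is set somewhere 38 to 62 mm from the pointer's place at rest.
- maxmark (a point): Reading edge of the red maximum pointer: the orange pointer pushes it along -y (then both edges are level) and it stays at the farthest place reached. It starts 0 to 12 mm out.
- pull (a joint): How far the handle is drawn out of the gauge, in m: 0 fully home, 0.09 at the end of its travel. A spring draws it home: 1.5 N at home plus 200 N per m.
- gauge (a joint): Place of the whole gauge with its fork, window and pointers on its rails, in m, 0 to 0.02 towards -y; it slides with about 1 N of friction. At the first pull it comes along some 8 mm, until the fork catches the stud's head and the tin bears on the end plate; after that the spring stretches.
- jar_center (a point): Centre of a closed amber jar, 64 mm in diameter, 95 mm high; leave alone.
- sanitiser_center (a point): Centre of a white bottle, 64 mm in diameter, 170 mm high; leave alone.
- scoop_center (a point): Middle of the bowl of a white scoop, 45 mm high, 220 mm long in all; leave alone.
Things that resemble listed ones, but are neither listed nor needed, are in the scene too. What is shaped like the part that bears tin_center but pink is not meant.

How it is judged:
By the outcome, as a careful person would: the job done as asked, in the order asked, and still so for the second after the job is handed in, with the robot touching nothing.
It also fails if it takes over 61 s, if anything falls off the work surface, if the arm or the gripper's body presses on something with over 40 N, if the wrist force passes 120 N, or if a joint passes its speed limit or range.

## Robot

A 6-joint arm with a two-finger parallel gripper is mounted at the origin on the work surface. World frame = base frame: x ahead of the robot, y to its left, z up, the work surface at z = 0. Lengths are in m, angles in rad, forces in N, time in s.
With the tool pointing down it reaches from about 0.225 to 0.875 m from the base axis. Payload 3.4 kg.
Tool frame: the origin (TCP) lies at the very end of the fingers, on their centre line; the grasp point (between the pads) lies 19 mm behind it; x points along the fingers, y is the direction in which the jaws open and shut, and the axes are right-handed (so a half turn about x gives the same grasp; the last joint's range is limited). The gripper opens to 85 mm and grips with 20 to 120 N. Pads are 22 mm wide; open, the fingers measure 114 mm over their backs; the gripper's body (76 mm by 85 mm) begins 54 mm behind the grasp point. The pads swing forward as they close: fully open they stand 13 mm farther back than shut.
Start: joints at [-1.37, 0.276, 1.505, -0, 1.361, -0.121], TCP at [0.182, -0.546, 0.209] pointing down, gripper open.
Joint ranges: [-2.89, 2.89], [-0.75, 2.08], [0.22, 2.7], [-1.18, 4.32], [0.11, 2.71], [-2.7, 2.7]. Speed limits (rad/s): [2.57, 2.57, 3.14, 3.14, 3.14, 3.14].

## Interface

Orientations are given as a unit quaternion [w, x, y, z].
In Python, from rig import manip gives the robot as it stands. The module is installed in compiled form; this text tells all that it offers.
- The arm moves only by the tool play_rows, never from a script. Its argument "plan" is a list that holds one entry, the list of rows, each a list of 5 numbers: the closure, from 0 (fully open) to 1 (shut), then the shift along the tool's x, y, z in m, then the turn about the tool's x in degrees. A call has 1 to 12 rows; each row is the pose to reach, as a shift and turn from the pose measured when the call began, along the tool's axes at that moment; what a row does not reach only later rows make up. A row lasts 1/10 s, in which the tool goes at most 50 mm and 8.59 degrees, less where a joint would pass 70% of its speed; a pose out of reach is approached as far as the arm can. A call with a gripper value outside its range is refused whole. The fingers move at their own pace and stop on an object; "grip_force" is the grip in N (left out, the last holds). Time passes only in rows, so rows that repeat a pose let the fingers close. It gives the time, the measured TCP pose, the force and the opening at its end, in the units of the state.
- manip.get_state(): the state, without advancing time (a new reading comes with each control period).
- manip.get_image(name): name is "side" or "top" or "wrist"; returns (picture, depth): 420x560x3 uint8, red, green, blue; 420x560 float32, m along the optical axis (not along the pixel's ray), 0 where there is no reading.
- manip.camera_params(name): a dict with "intrinsics" (3x3 intrinsics, pixels), "dist_coeffs" ([k1, k2, p1, p2, k3] as OpenCV has them; the pictures are not rectified), "R" (3x3) and "t" (3): a world point X has camera coordinates R X + t; the wrist camera has in their place "mount" (4x4, takes a point from camera to tool coordinates, whose origin is the TCP and whose axes are the tool frame's). Camera axes: x right, y down, z forward; pixel columns grow to the right and rows downward; lengths in m; the calibration is good to about 2 mm. A picture is of the moment at which its call begins: read the wrist's pose just before it. camera_params takes no time and is no camera call.
- manip.sign_off(): hands the job in, once; it reports no verdict.
The state is a dict: "clock": time; "qpos": joint angles; "qd": joint speeds; "effort": joint torques, N m; "position": TCP position; "ee_rot": TCP orientation; "contact_force": force on the tool from outside, world axes, zero at the start; "moment": the same for the moment, N m; "width": finger opening in m.
Only numpy, scipy, OpenCV 4.12 (cv2) and the standard library are available. Lean on these libraries where they do the work, as an engineer would, in place of code of your own. Each camera call takes 0.05 s, during which the arm holds its last target.

## Working session

There is one attempt and no reset: what is moved stays moved. The work goes in short steps, Python scripts to look and compute and a tool call to move; the robot and the scene stay as the last step left them, time stands still between calls to the robot, and variables do not carry over. Pictures are saved under pics/ and viewed, and the job is handed in when it is done.

Besides the shell and the picture viewer there is one more tool, called as a command line: name --argument value ..., lists and objects as JSON in quotes. play_rows: Moves the arm, as the interface text tells. Its arguments: {"type":"object","properties":{"plan":{"type":"array","items":{"type":"array","items":{"type":"array","items":{"type":"number"}}}},"grip_force":{"type":"number"}},"required":["plan"]}

```bash
mkdir -p pics; ls
python3 - <<'E'
from rig import manip
import cv2, numpy as np
s=manip.get_state()
print({k:np.round(v,4).tolist() for k,v in s.items()})
for n in ["side","top","wrist"]:
    p=manip.camera_params(n); print(n,{k:np.round(v,4).tolist() for k,v in p.items()})
    im,d=manip.get_image(n)
    cv2.imwrite(f"pics/{n}0.png",im[:,:,::-1]); np.savez(f"pics/{n}0.npz",im=im,d=d)
E
```

```text
pics
{'clock': 0.0, 'qpos': [-1.37, 0.2766, 1.5062, 0.0, 1.3607, -0.121], 'qd': [0.0016, -0.0008, 0.0009, 0.0007, 0.0001, -0.0005], 'effort': [-0.0005, -41.6784, -24.5805, -0.0001, 0.0111, -0.0], 'position': [0.1817, -0.5449, 0.2076], 'ee_rot': [-0.1126, -0.6979, -0.1139, 0.698], 'contact_force': [0.2989, 0.2442, 0.4522], 'moment': [-0.0358, -0.0163, 0.0051], 'width': 0.0853}
side {'intrinsics': [[485.8467, 0.0, 274.7975], [0.0, 485.8467, 210.9782], [0.0, 0.0, 1.0]], 'dist_coeffs': [-0.0995, 0.0, 0.0, 0.0, 0.0], 'R': [[-0.9402, -0.3407, 0.003], [-0.2605, 0.7132, -0.6508], [0.2196, -0.6126, -0.7593]], 't': [0.4901, 0.1746, 1.1694]}
top {'intrinsics': [[401.2883, 0.0, 278.8393], [0.0, 401.2883, 211.3247], [0.0, 0.0, 1.0]], 'dist_coeffs': [-0.0023, 0.0, 0.0, 0.0, 0.0], 'R': [[0.0273, -0.9994, -0.0192], [-0.9972, -0.0259, -0.0696], [0.0691, 0.021, -0.9974]], 't': [0.0196, 0.5103, 1.1315]}
wrist {'intrinsics': [[310.9313, 0.0, 279.0512], [0.0, 310.9313, 212.0587], [0.0, 0.0, 1.0]], 'dist_coeffs': [-0.0464, 0.0, 0.0, 0.0, 0.0], 'mount': [[-0.0002, -0.2637, 0.9646, -0.1658], [1.0, 0.0008, 0.0005, 0.0006], [-0.0009, 0.9646, 0.2637, -0.0658], [0.0, 0.0, 0.0, 1.0]]}
```

View pics/side0.png

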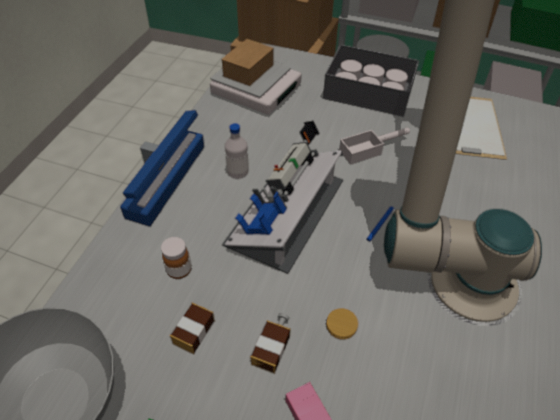

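View pics/top0.png

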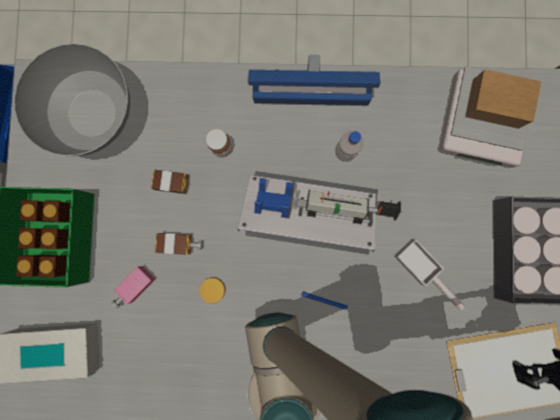

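View pics/wrist0.png

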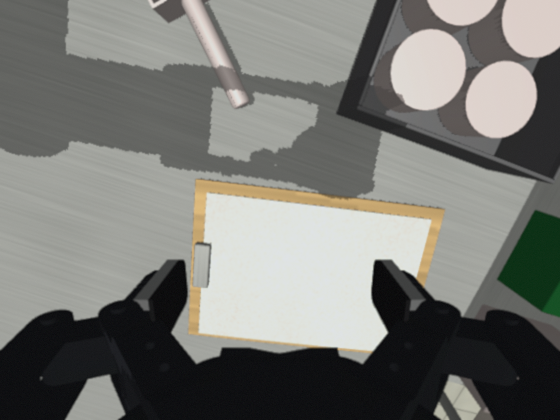

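The top view shows four things that could be taken for the tin:
- Tin with stud at (174,244), stud at about (200,245).
- Spare without stud at (170,181).
- Pink look-alike with stud at (133,286).
- Brown tins in the green crate at the left.

I choose (174,244). I'll crop it close up before moving.

```bash
cat > h.py <<'E'
import numpy as np, cv2
from rig import manip
from scipy.spatial.transform import Rotation as Rot
def q2R(q): return Rot.from_quat([q[1],q[2],q[3],q[0]]).as_matrix()
def cam(n,st=None):
    p=manip.camera_params(n); K=np.array(p["intrinsics"]); D=np.array(p["dist_coeffs"])
    if n=="wrist":
        M=np.array(p["mount"]); Rt=q2R(st["ee_rot"]); 
        Rc=Rt@M[:3,:3]; o=Rt@M[:3,3]+np.array(st["position"])
    else:
        R=np.array(p["R"]);Rc=R.T; o=-R.T@np.array(p["t"])
    return K,D,Rc,o
def ray(n,uv,st=None):
    K,D,Rc,o=cam(n,st)
    p=cv2.undistortPoints(np.array(uv,float).reshape(-1,1,2),K,D).reshape(-1,2)
    d=np.c_[p,np.ones(len(p))]@Rc.T
    return o,d
def onz(n,uv,z,st=None):
    o,d=ray(n,uv,st); return o+d*((z-o[2])/d[:,2])[:,None]
def ondepth(n,uv,dep,st=None):
    o,d=ray(n,uv,st); uv=np.round(np.array(uv)).astype(int).reshape(-1,2)
    return o+d*dep[uv[:,1],uv[:,0]][:,None]
def proj(n,X,st=None):
    K,D,Rc,o=cam(n,st); r,_=cv2.Rodrigues(Rc.T)
    return cv2.projectPoints(np.array(X,float).reshape(-1,3),r,-Rc.T@o,K,D)[0].reshape(-1,2)
def snap(n,tag):
    st=manip.get_state(); im,d=manip.get_image(n)
    np.savez(f"pics/{n}{tag}.npz",im=im,d=d,pos=st["position"],rot=st["ee_rot"]); cv2.imwrite(f"pics/{n}{tag}.png",im[:,:,::-1]); return st,im,d
def load(n,tag):
    f=np.load(f"pics/{n}{tag}.npz"); return dict(position=f["pos"],ee_rot=f["rot"]) if "pos" in f else None, f["im"],f["d"]
def crop(n,tag,x0,y0,x1,y1,k,out):
    im=load(n,tag)[1][y0:y1,x0:x1,::-1]; cv2.imwrite(f"pics/{out}.png",cv2.resize(im,None,fx=k,fy=k,interpolation=cv2.INTER_CUBIC))
E
python3 - <<'E'
from h import *
crop("top","0",235,165,410,260,4.5,"c1")
crop("top","0",100,160,240,310,4,"c2")
crop("side","0",220,110,350,270,3.7,"c3")
st=manip.get_state(); print(np.round(q2R(st["ee_rot"]),3))
_,im,d=load("top","0")
for nm,uv in dict(tin=(174,244),stud=(200,245),spare=(170,181),bed1=(250,178),bed2=(378,190),bed3=(373,248),bed4=(242,231),jar=(217,140),bot=(352,137),hand=(388,209)).items(): print(nm,np.round(ondepth("top",[uv],d),3))
E
```

```text
[[-0.     0.316 -0.949]
 [ 0.001 -0.949 -0.316]
 [-1.    -0.001 -0.   ]]
tin [[0.409 0.324 0.041]]
stud [[0.408 0.252 0.036]]
spare [[0.586 0.343 0.043]]
bed1 [[0.601 0.117 0.036]]
bed2 [[ 0.58  -0.252  0.002]]
bed3 [[ 0.414 -0.215  0.118]]
bed4 [[0.451 0.139 0.001]]
jar [[0.693 0.204 0.097]]
bot [[ 0.69  -0.148  0.173]]
hand [[ 0.515 -0.248  0.137]]
```

View pics/c1.png

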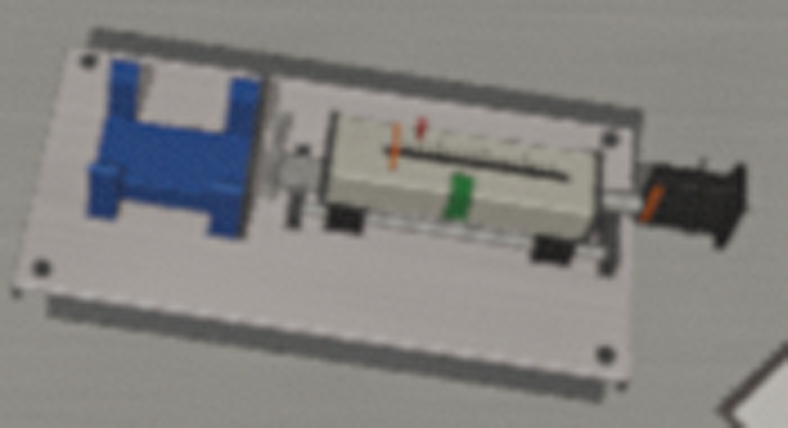

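View pics/c2.png

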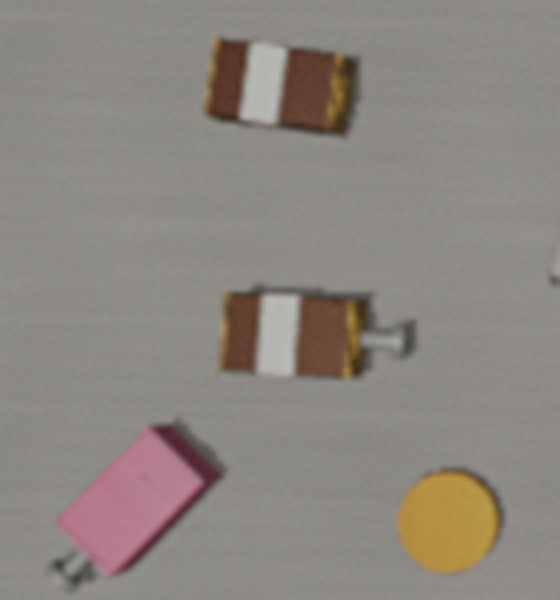

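View pics/c3.png

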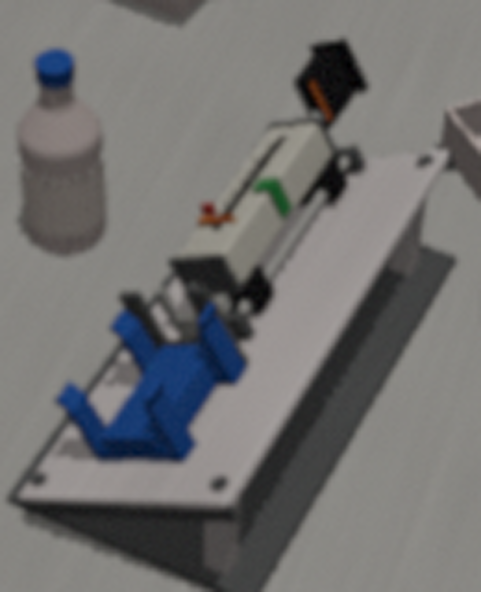

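The crop confirms the brown tin at (174,244) with its stud pointing right (world −y). The spare at (170,181) has no stud, and the pink one is excluded. Next I'll fit the tester frame from the top depth image.

```bash
cat > tester.py <<'E'
from h import *
def cloud(n,tag):
    st,im,d=load(n,tag); v,u=np.mgrid[0:420,0:560]; uv=np.c_[u.ravel(),v.ravel()]
    o,r=ray(n,uv,st); X=o+r*d.ravel()[:,None]; X[d.ravel()==0]=np.nan
    return X.reshape(420,560,3),im
E
python3 - <<'E'
from tester import *
X,im=cloud("top","0")
hsv=cv2.cvtColor(im,cv2.COLOR_RGB2HSV)
m=np.zeros((420,560),bool); m[215:240,255:370]=1   # lower bed face
m&=(X[...,2]>0.05)
P=X[m]; 
for _ in range(5):
    c=np.median(P,0); n=np.linalg.svd(P-P.mean(0))[2][2]; n*=np.sign(n[2]); r=(P-P.mean(0))@n; P=P[abs(r)<0.004]
print(len(P),"normal",n,"tilt",np.degrees(np.arccos(n[2])),"yaw of x",np.degrees(np.arctan2(n[1],n[0])))
h=lambda Q:(Q-P.mean(0))@n
xx=np.array([n[2]*n[0],n[2]*n[1],-(n[0]**2+n[1]**2)]);xx/=np.linalg.norm(xx); yy=np.cross(n,xx)
blue=(hsv[...,0]>100)&(hsv[...,0]<130)&(hsv[...,1]>120); blue[:170]=0;blue[230:]=0;blue[:,:240]=0;blue[:,310:]=0
B=X[blue]; L=np.c_[B@xx,B@yy,h(B)]
print("blue n",len(B),"x",np.percentile(L[:,0],[1,5,50,95,99]),"y",np.percentile(L[:,1],[1,5,50,95,99]),"h",np.percentile(L[:,2],[1,5,25,50,95,99]))
print(xx,yy,P.mean(0), P.mean(0)@xx)
E
```

```text
1708 normal [ 0.46550062 -0.05422196  0.88338505] tilt 27.946564244175924 yaw of x -6.643927434697753
blue n 724 x [nan nan nan nan nan] y [nan nan nan nan nan] h [nan nan nan nan nan nan]
[ 0.87745255 -0.10220651 -0.4686479 ] [ 1.15698714e-01  9.93284354e-01 -6.93889390e-18] [ 0.46100248 -0.03907748  0.10525269] 0.3591753256302368
```

play_rows --plan '[[[0,-0.06,0,0,0],[0,-0.1,-0.05,-0.01,-8],[0,-0.1,-0.1,-0.02,-16],[0,-0.1,-0.15,-0.04,-24],[0,-0.1,-0.2,-0.06,-32],[0,-0.1,-0.25,-0.09,-40],[0,-0.1,-0.3,-0.12,-48],[0,-0.1,-0.35,-0.15,-56]]]'

```text
clock: 0.95
position: [0.2028, -0.2119, 0.308]
ee_rot: [0.428, 0.563, 0.429, -0.562]
contact_force: [1.4, -1.1, 0.3]
width: 0.0855
```

Run:
```python
from h import *
s=manip.get_state(); R=q2R(s["ee_rot"]); print(np.round(R,3), np.degrees(np.arctan2(R[1,2],R[0,2])), s["qpos"],s["position"])
g=np.array([0.48,0.10,0.33]); print("shift to view", R.T@(g-s["position"]))
```

```text
[[ 0.     0.964 -0.264]
 [ 0.002 -0.264 -0.964]
 [-1.    -0.    -0.002]] -105.33538819104429 [-1.04781105e+00 -2.18289813e-01  1.77916841e+00  1.10681457e-03
  1.58183964e+00 -7.80146452e-01] [ 0.20278057 -0.21191853  0.30803648]
shift to view [-0.02137696  0.18485566 -0.37416251]
```

play_rows --plan '[[[0,-0.003,0.02,-0.042,-2],[0,-0.006,0.041,-0.083,-4],[0,-0.01,0.062,-0.125,-6],[0,-0.013,0.082,-0.166,-8.6],[0,-0.016,0.103,-0.208,-8.6],[0,-0.02,0.123,-0.25,-8.6],[0,-0.02,0.144,-0.291,-8.6],[0,-0.02,0.165,-0.333,-8.6],[0,-0.02,0.185,-0.374,-8.6],[0,-0.02,0.185,-0.374,-8.6]]]'

```text
clock: 1.95
position: [0.483, 0.1037, 0.327]
ee_rot: [0.47, 0.528, 0.472, -0.526]
contact_force: [-0.9, -0.3, 0.1]
width: 0.0853
```

Run:
```python
from h import *
st,im,d=snap("wrist","1"); print(st["position"],st["qd"])
```

```text
[0.48304939 0.10372003 0.32700766] [-0.0546691  -0.05243662  0.05639115 -0.06155721  0.06424968 -0.04160781]
```

View pics/wrist1.png

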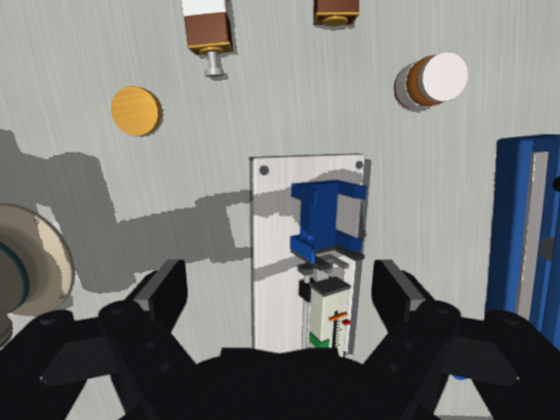

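The wrist view shows the nest at about (322,220), end plate (338,258), fork (323,266), gauge (330,310), and the studded tin's lid end at (209,45) with its head at (215,70). Now I'll measure the tester frame.

Run:
```python
from tester import *
X,im=cloud("wrist","1")
hsv=cv2.cvtColor(im,cv2.COLOR_RGB2HSV)
m=np.zeros((420,560),bool); m[160:330,258:290]=1; m[160:176,290:355]=1
P=X[m]; P=P[np.isfinite(P[:,0])]
for _ in range(8):
    c0=P.mean(0); n=np.linalg.svd(P-c0)[2][2]; n*=np.sign(n[2]); r=(P-c0)@n; P=P[abs(r)<0.004]
print(len(P),n,"tilt",np.degrees(np.arccos(n[2])),"yaw x",np.degrees(np.arctan2(n[1],n[0])),"rms",r.std())
# edges of bed in image: left edge, top edge
g=cv2.cvtColor(im,cv2.COLOR_RGB2GRAY)
bedm=(abs((X-c0)@n)<0.006)
xx=np.array([n[2]*n[0],n[2]*n[1],-(n[0]**2+n[1]**2)]);xx/=np.linalg.norm(xx); yy=np.cross(n,xx)
R=np.stack([xx,yy,n],1)
L=(X-c0)@R
# left/right edge per row
for v in (170,180,190,200,250,300,330):
    u=np.where(bedm[v,230:385])[0]+230
    print(v,u.min(),u.max(),np.round(L[v,u.min()],4),np.round(L[v,u.max()],4))
blue=(hsv[...,0]>100)&(hsv[...,0]<130)&(hsv[...,1]>120); blue[:170]=0;blue[265:]=0;blue[:,:285]=0;blue[:,370:]=0
ys,xs=np.where(blue)
B=L[blue]; ok=np.isfinite(B[:,0]);B=B[ok]
print(len(B),"x",np.percentile(B[:,0],[.5,2,50,98,99.5]).round(4),"y",np.percentile(B[:,1],[.5,2,50,98,99.5]).round(4),"h",np.percentile(B[:,2],[1,5,25,50,75,95,99]).round(4))
im2=im[165:360,240:380,::-1]; cv2.imwrite("pics/c4.png",cv2.resize(im2,None,fx=3,fy=3,interpolation=cv2.INTER_CUBIC))
np.savez("frame1.npz",R=R,c0=c0)
crop("wrist","1",180,0,380,140,4,"c5")
```

```text
6461 [ 0.50139459 -0.06458988  0.86280451] tilt 30.36705374385985 yaw x -7.340442780330071 rms 0.0007349750610411126
170 253 384 [-0.0393  0.0864 -0.0051] [ 0.1915  0.075  -0.0053]
180 253 384 [-0.0398  0.0744 -0.0042] [ 0.1926  0.0589 -0.0043]
190 253 384 [-0.0397  0.0619 -0.0047] [ 0.1932  0.0428 -0.0027]
200 254 384 [-0.039   0.0494 -0.0034] [ 0.1935  0.0266 -0.0008]
250 254 384 [-0.0385 -0.0176 -0.0051] [ 0.2028 -0.061   0.0027]
300 254 371 [-0.0388 -0.0909 -0.0054] [ 0.1933 -0.1584 -0.0051]
330 255 377 [-0.0392 -0.1367 -0.0022] [ 0.2073 -0.2202  0.0049]
3517 x [0.0092 0.0109 0.0451 0.0866 0.0881] y [-0.0222 -0.0213  0.0228  0.0673  0.0675] h [0.0033 0.0082 0.022  0.0232 0.0323 0.0544 0.0568]
```

View pics/c4.png

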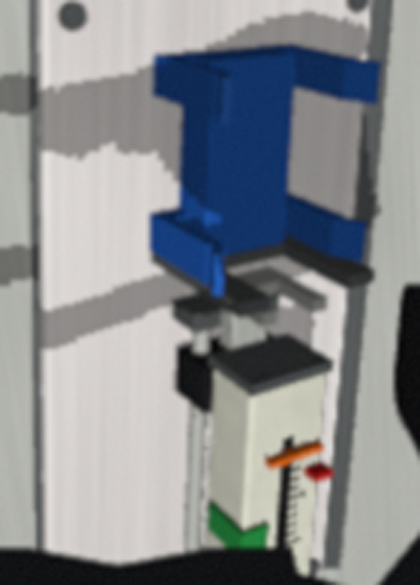

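View pics/c5.png

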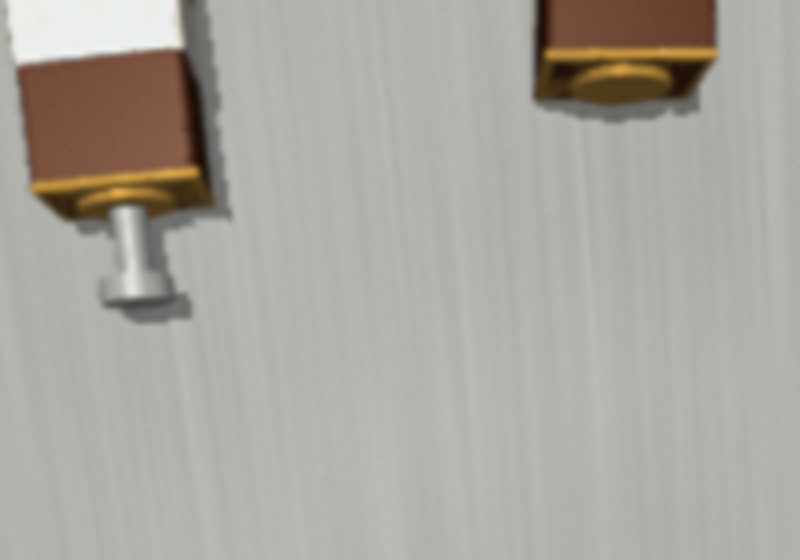

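Run:
```python
from tester import *
f=np.load("frame1.npz");R,c0=f["R"],f["c0"]
X,im=cloud("wrist","1"); L=(X-c0)@R
ok=np.isfinite(L[...,0])
def ext(m,name):
    B=L[m&ok]; print(name,len(B),[np.percentile(B[:,k],[1,10,50,90,99]).round(4).tolist() for k in range(3)])
reg=lambda u0,u1,v0,v1:(np.mgrid[0:420,0:560][1]>=u0)&(np.mgrid[0:420,0:560][1]<u1)&(np.mgrid[0:420,0:560][0]>=v0)&(np.mgrid[0:420,0:560][0]<v1)
z=L[...,2]
ext(reg(285,372,235,280)&(z>.060)&(z<.072)&(L[...,1]<-.02)&(L[...,1]>-.05),"endplate top")
ext(reg(285,372,245,285)&(z>.050)&(z<.0625)&(L[...,1]<-.037)&(L[...,1]>-.055),"fork top")
hsv=cv2.cvtColor(im,cv2.COLOR_RGB2HSV)
blue=(hsv[...,0]>100)&(hsv[...,0]<130)&(hsv[...,1]>120)&reg(285,370,170,265)
ext(blue&(abs(z-.0227)<.002),"floor")
ext(blue&(z>.050)&(L[...,0]<.045),"post tops uphill"); ext(blue&(z>.05)&(L[...,0]>.055),"post tops downhill")
ext(reg(300,360,270,350)&(z>.07),"housing top")
# profile of guide: for post rows, x vs h
for v in (185,190,240,248):
    u=np.where(blue[v])[0]; print(v,[(int(k),)+tuple((L[v,k]*1000).round(0).astype(int).tolist()) for k in u[::3]])
# nest depth map of the post's inner profile
# tin top
st=load("wrist","1")[0]
print("stud head",onz("wrist",[(214,72)],.022,st))
```

```text
endplate top 178 [[0.012, 0.013, 0.0276, 0.083, 0.0868], [-0.0275, -0.0268, -0.0232, -0.0213, -0.021], [0.0603, 0.0614, 0.066, 0.0672, 0.0677]]
fork top 34 [[0.0308, 0.032, 0.0391, 0.0647, 0.0667], [-0.0399, -0.0394, -0.0382, -0.0372, -0.037], [0.0515, 0.0527, 0.0581, 0.0595, 0.0597]]
floor 1666 [[0.0124, 0.0302, 0.0501, 0.0685, 0.081], [-0.0213, -0.0123, 0.0224, 0.0602, 0.0672], [0.021, 0.0221, 0.023, 0.0239, 0.0245]]
post tops uphill 133 [[0.0084, 0.0091, 0.0108, 0.0125, 0.0154], [-0.0243, -0.0193, 0.0506, 0.0647, 0.0673], [0.0501, 0.0514, 0.0556, 0.057, 0.0577]]
post tops downhill 182 [[0.0829, 0.084, 0.0861, 0.0881, 0.0909], [-0.0213, -0.0188, -0.0034, 0.0643, 0.067], [0.0501, 0.051, 0.054, 0.0566, 0.0577]]
housing top 102 [[-0.1619, -0.1605, -0.1572, -0.1541, -0.1532], [0.0787, 0.079, 0.0794, 0.08, 0.0802], [0.2786, 0.2794, 0.2812, 0.2833, 0.2841]]
185 [(292, 12, 66, 3), (295, 13, 66, 8), (298, 13, 67, 15), (301, 17, 67, 17), (304, 27, 65, 9), (307, 28, 66, 14), (310, 28, 67, 20), (313, 31, 67, 23), (316, 36, 67, 23), (319, 41, 66, 23), (322, 45, 66, 23), (325, 50, 66, 23), (328
[... 955 characters left out ...]
4, 55, -11, 22), (327, 59, -11, 23), (330, 64, -12, 24), (333, 70, -13, 23), (336, 81, -17, 17), (339, 80, -15, 24), (342, 80, -13, 30), (345, 80, -11, 35), (348, 80, -9, 41), (351, 82, -8, 45), (354, 83, -7, 50), (357, 86, -6, 52), (360, 87, -5, 57)]
248 [(291, 13, -22, 3), (294, 12, -18, 12), (297, 13, -16, 18), (300, 13, -14, 26), (303, 12, -11, 33), (306, 13, -9, 39), (309, 13, -7, 44), (312, 13, -5, 51), (315, 39, -19, 23), (318, 44, -21, 23), (321, 49, -21, 23), (345, 80, -22, 38), (348, 80, -20, 43), (351, 81, -19, 48), (354, 84, -18, 50), (357, 86, -17, 54), (360, 89, -17, 57)]
stud head [[0.40690708 0.25649523 0.022     ]]<stdin>:18: RuntimeWarning: invalid value encountered in cast
```

Run:
```python
from tester import *
f=np.load("frame1.npz");R,c0=f["R"],f["c0"]
X,im=cloud("wrist","1"); L=(X-c0)@R
hsv=cv2.cvtColor(im,cv2.COLOR_RGB2HSV)
blue=(hsv[...,0]>100)&(hsv[...,0]<130)&(hsv[...,1]>120); blue[:170]=0;blue[268:]=0;blue[:,:285]=0;blue[:,372:]=0
B=L[blue]; B=B[np.isfinite(B[:,0])]
for nm,s in (("up",B[(B[:,2]>.035)&(B[:,0]<.03)]),("down",B[(B[:,2]>.035)&(B[:,0]>.07)])):
    print(nm,np.histogram(s[:,1],bins=np.arange(-.03,.075,.004)))
for y,x in ((0,0),):pass
# candidate nest point & reprojected landmarks
for ny in (.0235,.0265):
  nest=c0+R@np.array([.0493,ny,.045]); print("nest",nest.round(4))
  st=load("wrist","1")[0]
  pts={"floor":(0,0,-22),"plateL":(-37,-53,22),"plateR":(37,-53,22),"forkL":(-18,-65,14),"forkR":(18,-65,14),"dp1":(42,-27,12),"dp2":(42,27,12),"up1":(-42,-27,12),"up2":(-42,27,12)}
  for k,p in pts.items():
     q=nest+R@(np.array(p)/1000); print(k,proj("wrist",[q],st).round(1)[0], (3*(proj("wrist",[q],st)[0]-[240,165])).round(0))
```

```text
up (array([ 0, 13, 39, 28, 29, 30, 38,  0,  0,  0,  0,  0,  0,  0,  0,  0,  0,
        0,  0,  7, 34, 41, 35, 36, 30,  0]), array([-0.03 , -0.026, -0.022, -0.018, -0.014, -0.01 , -0.006, -0.002,
        0.002,  0.006,  0.01 ,  0.014,  0.018,  0.022,  0.026,  0.03 ,
        0.034,  0.038,  0.042,  0.046,  0.05 ,  0.054,  0.058,  0.062,
        0.066,  0.07 ,  0.074]))
down (array([ 0,  0, 54, 41, 49, 48, 32,  0,  0,  0,  0,  0,  0,  0,  0,  0,  0,
        0,  0,  0, 36, 53, 49, 54, 23,  0]), array([-0.03 , -0.026, -0.022, -0.018, -0.014, -0.01 , -0.006, -0.002,
        0.002,  0.006,  0.01 ,  0.014,  0.018,  0.022,  0.026,  0.03 ,
        0.034,  0.038,  0.042,  0.046,  0.05 ,  0.054,  0.058,  0.062,
        0.066,  0.07 ,  0.074]))
nest [0.5459 0.0482 0.1148]
floor [322.8 216.5] [248. 154.]
plateL [318.7 271.8] [236. 320.]
plateR [363.5 259.8] [370. 284.]
forkL [326.3 274.8] [259. 329.]
forkR [347.8 268.8] [323. 311.]
dp1 [362.5 238.3] [368. 220.]
dp2 [366.1 198.7] [378. 101.]
up1 [311.3 249.6] [214. 254.]
up2 [313.4 205.7] [220. 122.]
nest [0.5462 0.0512 0.1148]
floor [322.9 214.3] [249. 148.]
plateL [318.8 269.5] [236. 314.]
plateR [363.7 257.7] [371. 278.]
forkL [326.5 272.6] [259. 323.]
forkR [348.  266.7] [324. 305.]
dp1 [362.7 236.2] [368. 214.]
dp2 [366.3 196.4] [379.  94.]
up1 [311.4 247.2] [214. 247.]
up2 [313.5 203.1] [221. 114.]
```

```bash
cat > ov.py <<'E'
from tester import *
def overlay(n,tag,R,nest,x0,y0,x1,y1,k,out,g=0):
    st,im,_=load(n,tag); a=cv2.resize(im[y0:y1,x0:x1,::-1],None,fx=k,fy=k,interpolation=cv2.INTER_CUBIC)
    def pl(pts,c,cl=False):
        q=proj(n,[nest+R@(np.array(p)/1000.) for p in pts],st); q=((q-[x0,y0]+.5)*k).astype(np.int32); cv2.polylines(a,[q.reshape(-1,1,2)],cl,c,1)
    for yb in (-50,-56): pl([(-37,yb,-23),(-37,yb,22),(-21,yb,22),(-21,yb,-10)],(0,255,255)); pl([(21,yb,-10),(21,yb,22),(37,yb,22),(37,yb,-23)],(0,255,255))
    for yb in (-62-g,-68-g): pl([(-18,yb,-14),(-18,yb,14),(-10,yb,14),(-10,yb,-6)],(0,255,0)); pl([(10,yb,-6),(10,yb,14),(18,yb,14),(18,yb,-14)],(0,255,0))
    for s in (-1,1):
        for y in (-27,27): pl([(s*31,y,-22),(s*31,y,0),(s*42,y,12)],(255,0,255))
    pl([(-28,-46,-22),(28,-46,-22),(28,46,-22),(-28,46,-22)],(255,255,255),True)
    cv2.imwrite(f"pics/{out}.png",a)
E
python3 - <<'E'
from ov import *
f=np.load("frame1.npz");R,c0=f["R"],f["c0"]
overlay("wrist","1",R,c0+R@np.array([.0493,.0235,.045]),270,170,380,300,5,"o1")
E
```

```text
(no output)
```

View pics/o1.png

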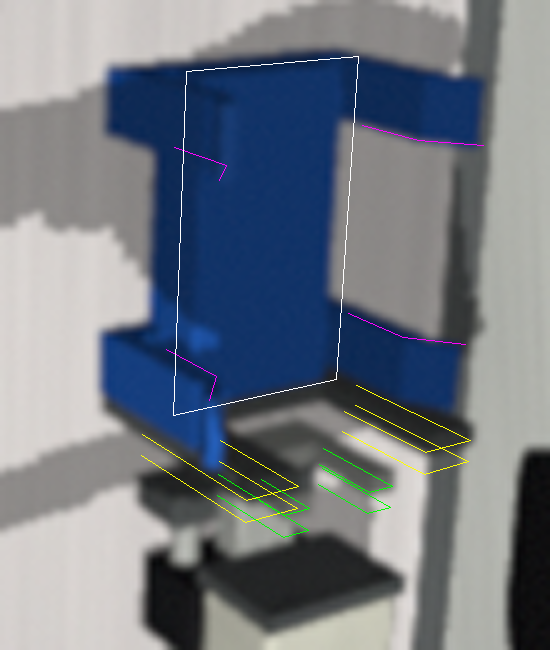

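Run:
```python
from ov import *
f=np.load("frame1.npz");R,c0=f["R"],f["c0"]; nest=c0+R@np.array([.0493,.0235,.045])
overlay("side","0",R,nest,230,185,310,255,9,"o2")
overlay("top","0",R,nest,250,170,320,225,9,"o3")
```

```text
(no output)
```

View pics/o2.png

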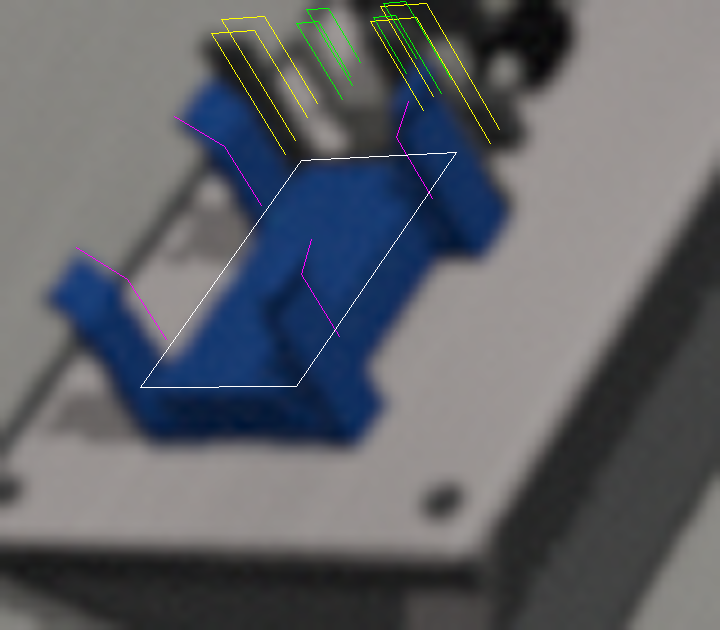

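View pics/o3.png

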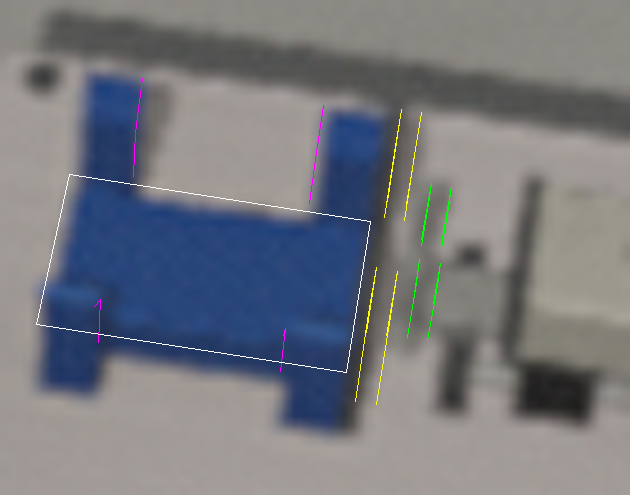

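The overlays disagree by a few mm between the posts and the plate/fork, so I'll take one closer wrist look straight above the nest.

Run:
```python
from h import *
s=manip.get_state(); R=q2R(s["ee_rot"]); print(np.degrees(np.arctan2(R[1,2],R[0,2])))
g=np.array([0.54,0.06,0.225]); print("shift", R.T@(g-s["position"]))
```

```text
-96.52405729489134
shift [0.10209157 0.06355925 0.03472379]
```

play_rows --plan '[[[0,0.03,0.02,0.012,0],[0,0.06,0.04,0.024,0],[0,0.09,0.06,0.035,0],[0,0.102,0.064,0.035,0],[0,0.102,0.064,0.035,0],[0,0.102,0.064,0.035,0]]]'

```text
clock: 2.6
position: [0.5399, 0.0596, 0.2262]
ee_rot: [0.47, 0.528, 0.471, -0.528]
contact_force: [-0.1, -0.4, 1.1]
width: 0.0853
```

Run:
```python
from h import *
st,im,d=snap("wrist","2"); print(st["position"],np.abs(st["qd"]).max())
crop("wrist","2",210,40,410,260,2.7,"c6")
```

```text
[0.53988285 0.0596009  0.22615699] 0.020844720978687923
```

View pics/c6.png

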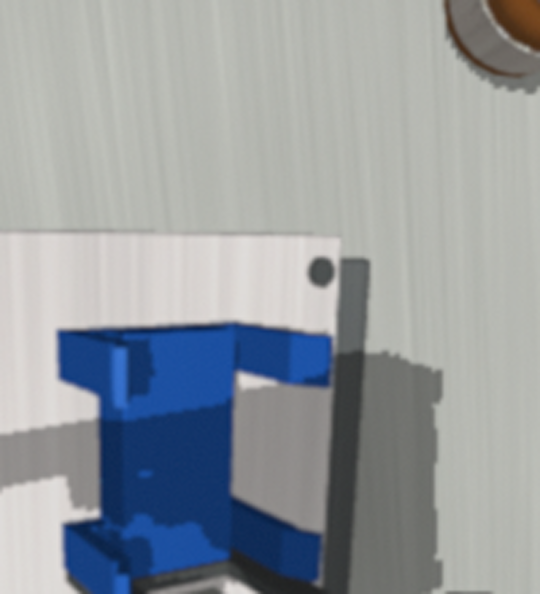

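Run:
```python
from ov import *
X,im=cloud("wrist","2")
m=np.zeros((420,560),bool); m[132:150,215:325]=1; m[160:240,205:228]=1
P=X[m]; P=P[np.isfinite(P[:,0])]
for _ in range(8):
    c0=P.mean(0); n=np.linalg.svd(P-c0)[2][2]; n*=np.sign(n[2]); r=(P-c0)@n; P=P[abs(r)<0.003]
print(len(P),n,"tilt",np.degrees(np.arccos(n[2])),"yaw x",np.degrees(np.arctan2(n[1],n[0])),"rms",r.std())
# bed top edge line direction in world (row ~126): find via depth jump / gradient along columns
g=cv2.cvtColor(im,cv2.COLOR_RGB2GRAY).astype(float)
f=np.load("frame1.npz");
xx=np.array([n[2]*n[0],n[2]*n[1],-(n[0]**2+n[1]**2)]);xx/=np.linalg.norm(xx); yy=np.cross(n,xx); R=np.stack([xx,yy,n],1)
L=(X-c0)@R; np.savez("frame2.npz",R=R,c0=c0)
hsv=cv2.cvtColor(im,cv2.COLOR_RGB2HSV)
blue=(hsv[...,0]>100)&(hsv[...,0]<130)&(hsv[...,1]>120); blue[:155]=0;blue[268:]=0;blue[:,:225]=0;blue[:,345:]=0
B=L[blue]; B=B[np.isfinite(B[:,0])]
print("x",np.percentile(B[:,0],[.5,2,98,99.5]).round(4),"y",np.percentile(B[:,1],[.5,2,98,99.5]).round(4),"floor h",np.median(B[:,2]))
bins=np.arange(-.06,.1,.003)
for nm,s in (("up",B[(B[:,2]>.03)&(B[:,0]<np.median(B[:,0])-.015)]),("down",B[(B[:,2]>.03)&(B[:,0]>np.median(B[:,0])+.02)])):
    h,e=np.histogram(s[:,1],bins=bins); print(nm,[(round(a*1000),int(b)) for a,b in zip(e,h) if b])
    s=s[s[:,2]<.042]; print(" x", np.percentile(s[:,0],[2,25,50,75,98]).round(4))
ok=np.isfinite(L[...,0]); reg=np.zeros((420,560),bool); reg[235:300,225:345]=1
s=L[reg&ok&(L[...,2]>.0605)&(L[...,2]<.072)]; h,e=np.histogram(s[:,1],bins=np.arange(-.08,.05,.002)); print("plate",[(round(a*1000),int(b)) for a,b in zip(e,h) if b]); s=s[(s[:,1]>np.median(s[:,1])-.006)&(s[:,1]<np.median(s[:,1])+.006)]; print(np.percentile(s[:,0],[1,5,50,95,99]).round(4))
s=L[reg&ok&(L[...,2]>.052)&(L[...,2]<.0605)]; h,e=np.histogram(s[:,1],bins=np.arange(-.08,.05,.002)); print("fork",[(round(a*1000),int(b)) for a,b in zip(e,h) if b])
crop("wrist","2",210,140,360,340,3,"c7")
```

```text
3805 [ 0.49824488 -0.06246267  0.86478347] tilt 30.142009997524966 yaw x -7.145629186289829 rms 0.0006769472679751546
x [-0.0179 -0.0161  0.0592  0.0613] y [-0.0828 -0.0814  0.0069  0.007 ] floor h 0.023320913210297608
up [(-12, 35), (-9, 51), (-6, 49), (-3, 56), (0, 53), (3, 54), (6, 45)]
 x [-0.0157 -0.0152 -0.0149 -0.0146 -0.0086]
down [(-12, 24), (-9, 73), (-6, 73), (-3, 81), (0, 76), (3, 74), (6, 39)]
 x [0.053  0.0537 0.054  0.0544 0.0572]
plate []
[-0.0142 -0.0139 -0.0001  0.0567  0.059 ]
fork [(-80, 19), (-78, 20), (-76, 20), (-74, 22), (-72, 25), (-70, 25), (-68, 22), (-66, 25)]
```

View pics/c7.png

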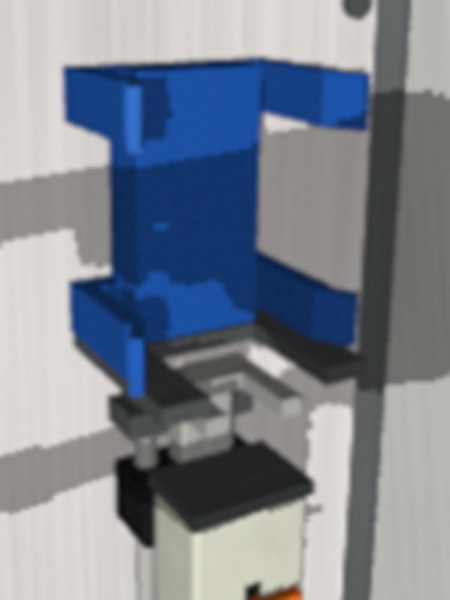

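Run:
```python
from ov import *
f=np.load("frame2.npz");R,c0=f["R"],f["c0"]
X,im=cloud("wrist","2"); L=(X-c0)@R
hsv=cv2.cvtColor(im,cv2.COLOR_RGB2HSV)
blue=(hsv[...,0]>100)&(hsv[...,0]<130)&(hsv[...,1]>120); blue[:155]=0;blue[275:]=0;blue[:,:225]=0;blue[:,345:]=0
B=L[blue]; B=B[np.isfinite(B[:,0])]
bins=np.arange(-.12,.1,.002)
for nm,s in (("up",B[(B[:,2]>.03)&(B[:,0]<.006)]),("down",B[(B[:,2]>.03)&(B[:,0]>.04)])):
    h,e=np.histogram(s[:,1],bins=bins); print(nm,[(round(a*1000),int(b)) for a,b in zip(e,h) if b])
ok=np.isfinite(L[...,0]); reg=np.zeros((420,560),bool); reg[235:300,225:345]=1
gray=hsv[...,1]<60
s=L[reg&ok&gray&(L[...,2]>.0605)&(L[...,2]<.072)&(L[...,1]>-.1)]; h,e=np.histogram(s[:,1],bins=bins); print("plate",[(round(a*1000),int(b)) for a,b in zip(e,h) if b]);print(np.percentile(s[:,0],[1,5,50,95,99]).round(4),np.percentile(s[:,2],[5,50,95]))
s=L[reg&ok&gray&(L[...,2]>.055)&(L[...,2]<.0605)&(L[...,1]>-.12)]; h,e=np.histogram(s[:,1],bins=bins); print("fork",[(round(a*1000),int(b)) for a,b in zip(e,h) if b]);print(np.percentile(s[:,0],[1,5,50,95,99]).round(4))
# housing top (nearest)
s=L[260:340,250:312].reshape(-1,3); print("housing h",np.nanpercentile(s[:,2],[50,90,99]), "front y", np.nanmax(s[s[:,2]>.07][:,1]), "x",np.nanpercentile(s[s[:,2]>.07][:,0],[2,98]))
nest=c0+R@np.array([.0223,-.0379,.045]); print(nest)
overlay("wrist","2",R,nest,210,140,360,340,3,"o4")
```

```text
up [(-88, 5), (-86, 5), (-84, 16), (-82, 25), (-80, 27), (-78, 27), (-76, 23), (-74, 24), (-72, 32), (-70, 30), (-68, 31), (-66, 85), (-12, 18), (-10, 31), (-8, 37), (-6, 33), (-4, 38), (-2, 34), (0, 32), (2, 36), (4, 39), (6, 45)]
down [(-84, 25), (-82, 44), (-80, 40), (-78, 42), (-76, 38), (-74, 41), (-72, 41), (-70, 48), (-68, 37), (-66, 55), (-12, 1), (-10, 48), (-8, 48), (-6, 50), (-4, 53), (-2, 51), (0, 51), (2, 50), (4, 49), (6, 39)]
plate [(-90, 12), (-88, 77), (-86, 69), (-84, 159), (-82, 13)]
[-0.0142 -0.0139 -0.0001  0.0567  0.059 ] [0.06108996 0.06627871 0.06760388]
fork [(-102, 7), (-100, 37), (-98, 34), (-96, 48), (-94, 4), (-90, 4), (-88, 14), (-86, 12), (-84, 80), (-82, 10)]
[-0.0144 -0.014   0.0115  0.0519  0.0564]Traceback (most recent call last):
  File "<stdin>", line 15, in <module>
    res = np.fmax.reduce(a, axis=axis, out=out, **kwargs)
ValueError: zero-size array to reduction operation fmax which has no identity
```

Run:
```python
from ov import *
f=np.load("frame2.npz");R,c0=f["R"],f["c0"]
nest=c0+R@np.array([.0226,-.033,.045]); print("nest",nest.round(4)); print(R.round(4)); np.savez("nest.npz",R=R,nest=nest)
overlay("wrist","2",R,nest,210,140,360,340,3,"o4")
f1=np.load("frame1.npz"); print("from view1",(f1["c0"]+f1["R"]@np.array([.0493,.0285,.045])).round(4))
```

```text
nest [0.547  0.0523 0.1145]
[[ 0.8581  0.1244  0.4982]
 [-0.1076  0.9922 -0.0625]
 [-0.5021  0.      0.8648]]
from view1 [0.5465 0.0532 0.1148]
```

View pics/o4.png

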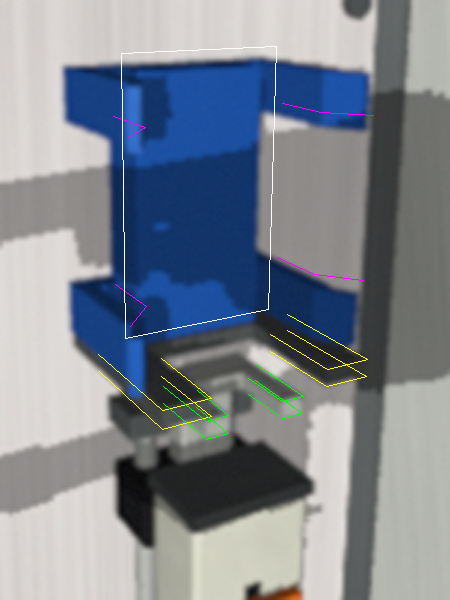

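play_rows --plan '[[[0,0,-0.027,-0.04,0],[0,0,-0.053,-0.079,0],[0,0,-0.08,-0.118,0],[0,0.005,-0.107,-0.157,0],[0,0.012,-0.133,-0.196,0],[0,0.02,-0.158,-0.233,0],[0,0.02,-0.158,-0.233,0],[0,0.02,-0.158,-0.233,0]]]'

```text
clock: 3.45
position: [0.4092, 0.3103, 0.2088]
ee_rot: [0.472, 0.528, 0.472, -0.526]
contact_force: [0.7, -0.5, 0.2]
width: 0.0853
```

Run:
```python
from h import *
st,im,d=snap("wrist","3"); print(st["position"],np.abs(st["qd"]).max())
```

```text
[0.40916021 0.3103481  0.20881846] 0.04750691067809838
```

View pics/wrist3.png

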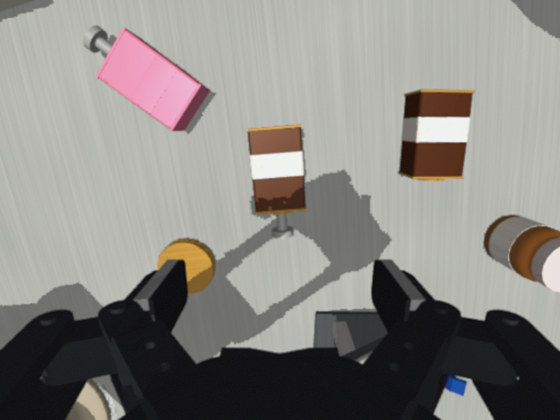

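The tin top is at about (277,169) with the stud pointing down to (283,230). The spare is at (436,135) and the pink one at (152,80). Measuring the tin's top face at z = 44 mm.

Run:
```python
from tester import *
st,im,d=load("wrist","3"); X,_=cloud("wrist","3")
m=(abs(X[...,2]-.044)<.006); m[:110]=0;m[225:]=0;m[:,:235]=0;m[:,320:]=0
m=m.astype(np.uint8); 
c=max(cv2.findContours(m,0,2)[0],key=cv2.contourArea)
P=onz("wrist",c.reshape(-1,2).astype(float),.044,st)
r=cv2.minAreaRect((P[:,:2]*1000).astype(np.float32)); print("depth rect",r, "z med",np.median(X[m>0][:,2]))
print("stud head (z .022+.013 top ->.03)",onz("wrist",[(283,231)],.03,st), "crop")
hsv=cv2.cvtColor(im,cv2.COLOR_RGB2HSV)
R=q2R(st["ee_rot"]); print(np.degrees(np.arctan2(R[1,2],R[0,2])))
crop("wrist","3",230,110,330,250,4,"c8")
```

```text
depth rect ((409.7436218261719, 330.8419189453125), (94.07392120361328, 56.06721115112305), 88.33454132080078) z med 0.0445196653322365
stud head (z .022+.013 top ->.03) [[0.40814403 0.25930232 0.03      ]] crop
-96.32114739342512
```

View pics/c8.png

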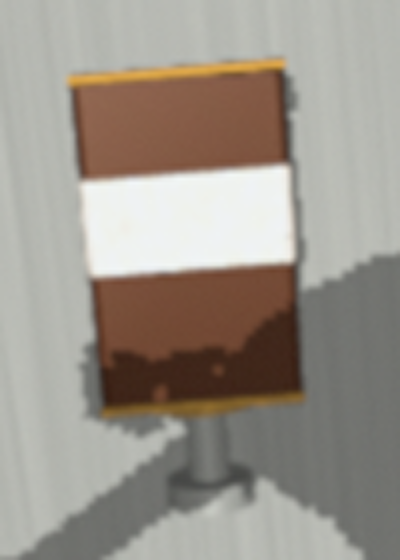

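Run:
```python
from tester import *
st=load("wrist","3")[0]
c=np.array([(70,80),(284,62),(302,398),(103,412)])/4+[230,110]-.4
P=onz("wrist",c,.044,st); print(P.round(4), P.mean(0), "ydir",(P[0]+P[1]-P[2]-P[3])/2, np.degrees(np.arctan2(*(P[0]+P[1]-P[2]-P[3])[[1,0]])))
s=manip.get_state(); R=q2R(s["ee_rot"]); print(s["position"],np.degrees(np.arctan2(R[1,2],R[0,2])))
g=np.array([P.mean(0)[0],P.mean(0)[1]-.001,.006]); print("shift", R.T@(g-s["position"]))
```

```text
[[0.3833 0.3776 0.044 ]
 [0.4386 0.376  0.044 ]
 [0.4353 0.2866 0.044 ]
 [0.3804 0.2886 0.044 ]] [0.40939728 0.33218899 0.044     ] ydir [3.10143713e-03 8.92024223e-02 2.77555756e-17] 88.00871208114182
[0.40992433 0.30949785 0.20874149] -96.43516812313375
shift [ 0.20278852 -0.00345557 -0.02097073]
```

play_rows --plan '[[[0,0.04,-0.003,-0.021,-4.4],[0,0.08,-0.003,-0.021,-4.4],[0,0.12,-0.003,-0.021,-4.4],[0,0.15,-0.003,-0.021,-4.4],[0,0.18,-0.003,-0.021,-4.4],[0,0.202,-0.003,-0.021,-4.4],[0,0.202,-0.003,-0.021,-4.4],[0,0.202,-0.003,-0.021,-4.4]]]'

```text
clock: 4.3
position: [0.4112, 0.3306, 0.0075]
ee_rot: [0.491, 0.511, 0.49, -0.508]
contact_force: [-0.2, 0.5, 0.0]
width: 0.0856
```

Run:
```python
from h import *
st,im,d=snap("wrist","4"); print(st["position"],np.abs(st["qd"]).max(),st["contact_force"])
```

```text
[0.41117586 0.33059441 0.00754477] 0.022618872068853782 [-0.23446242  0.50088618  0.0285843 ]
```

View pics/wrist4.png

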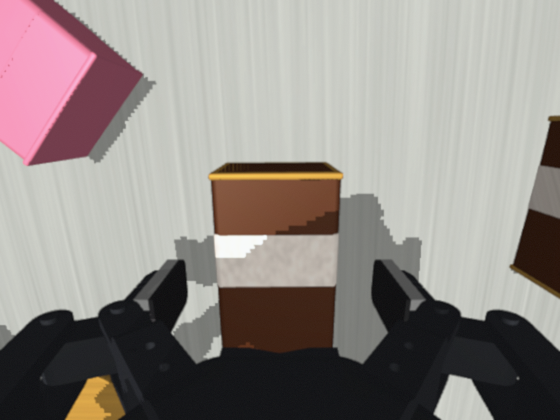

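The tin sits squarely between the pads: its end edge spans columns 210–342, and the centre is about 276. Closing and lifting.

play_rows --plan '[[[0.5,0,0,0,0],[0.5,0,0,0,0],[0.5,0,0,0,0],[0.5,0,0,0,0],[0.5,0,0,0,0],[0.5,0,0,0,0],[0.5,-0.02,0,0,0],[0.5,-0.06,0,0,0],[0.5,-0.11,0,0,0],[0.5,-0.16,0,0,0],[0.5,-0.2,0,0,0],[0.5,-0.2,0,0,0]]]' --grip_force 50

```text
clock: 5.55
position: [0.4138, 0.3325, 0.2148]
ee_rot: [0.492, 0.516, 0.489, -0.502]
contact_force: [1.2, 0.7, -3.4]
width: 0.0544
```

Run:
```python
from h import *
st,im,d=snap("wrist","5"); print(st["position"],np.abs(st["qd"]).max(),st["contact_force"],st["width"]); snap("side","5")
crop("side","5",150,150,350,350,3,"c9")
```

```text
[0.41380514 0.33251425 0.2148238 ] 0.1193842091994997 [ 1.18081569  0.65222734 -3.43836523] 0.054428450474179574
```

View pics/wrist5.png

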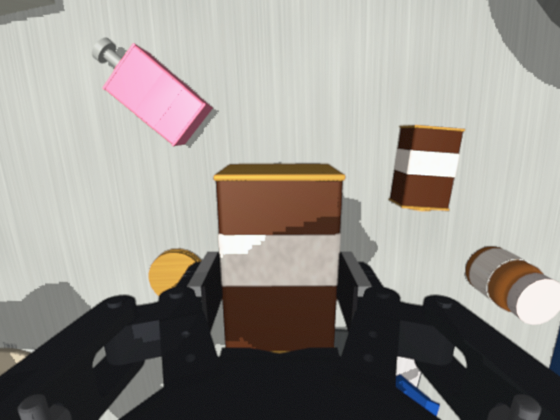

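View pics/c9.png

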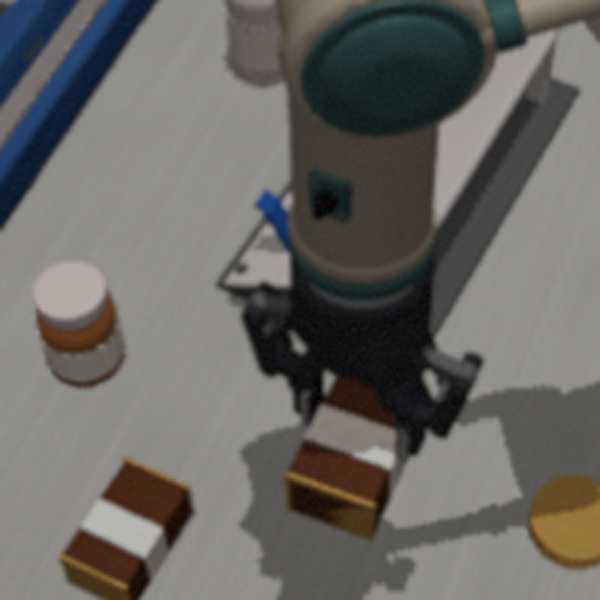

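Run:
```python
from h import *
st,im,d=load("wrist","5")
R=q2R(st["ee_rot"]); o,r=ray("wrist",[(215,177),(279,177),(343,177)],st)
for ri in r:
    ot=R.T@(o-st["position"]); rt=R.T@ri; k=(-.0365-ot[0])/rt[0]; print("tool coords of end edge",(ot+k*rt).round(4))
st=manip.get_state(); R=q2R(st["ee_rot"]); print("tool axes",R.round(3),np.degrees(np.arctan2(R[1,2],R[0,2])),st["position"])
print("depth at edge",d[182,279], d[200,279])
```

```text
tool coords of end edge [-0.0365 -0.0274 -0.0457]
tool coords of end edge [-0.0365 -0.0005 -0.0457]
tool coords of end edge [-0.0365  0.0263 -0.0457]
tool axes [[ 0.006  0.999 -0.037]
 [ 0.004 -0.037 -0.999]
 [-1.     0.006 -0.004]] -92.10352426479065 [0.41025694 0.33027795 0.20858617]
depth at edge 0.13327342 0.1353606
```

```bash
cat > tgt.py <<'E'
from h import *
f=np.load("nest.npz"); RN,nest=f["R"],f["nest"]
OFF=np.array([-.0145,0,.001])  # tin centre in tool frame
def shift(c_mm, yaw=-97.15):
    st=manip.get_state(); R=q2R(st["ee_rot"]); a=np.radians(yaw)
    z=np.array([np.cos(a),np.sin(a),0]); x=np.array([0,0,-1.]); RT=np.stack([x,np.cross(z,x),z],1)
    T=nest+RN@(np.array(c_mm)/1000)-RT@OFF
    cur=np.degrees(np.arctan2(R[1,2],R[0,2]))
    print(c_mm,"TCP",T.round(4),"shift",(R.T@(T-st["position"])).round(4),"turn",round(cur-yaw,2))
E
python3 - <<'E'
from tgt import *
for l in (122,100,80,60,40,25,12): shift((-.5,0,l))
E
```

```text
(-0.5, 0, 122) TCP [0.6075 0.0457 0.2058] shift [0.0029 0.2076 0.2771] turn 5.05
(-0.5, 0, 100) TCP [0.5966 0.0471 0.1867] shift [0.0218 0.1965 0.2763] turn 5.05
(-0.5, 0, 80) TCP [0.5866 0.0483 0.1694] shift [0.0391 0.1863 0.2754] turn 5.05
(-0.5, 0, 60) TCP [0.5766 0.0496 0.1522] shift [0.0563 0.1762 0.2746] turn 5.05
(-0.5, 0, 40) TCP [0.5667 0.0508 0.1349] shift [0.0736 0.1661 0.2738] turn 5.05
(-0.5, 0, 25) TCP [0.5592 0.0518 0.1219] shift [0.0865 0.1586 0.2732] turn 5.05
(-0.5, 0, 12) TCP [0.5527 0.0526 0.1106] shift [0.0977 0.152  0.2727] turn 5.05
```

play_rows --plan '[[[0.5,-0.01,0.02,0.03,1],[0.5,-0.01,0.05,0.07,2],[0.5,-0.01,0.078,0.105,3],[0.5,-0.01,0.105,0.14,4],[0.5,-0.01,0.13,0.175,5],[0.5,-0.01,0.158,0.21,5],[0.5,-0.005,0.183,0.245,5],[0.5,0.003,0.208,0.277,5],[0.5,0.003,0.208,0.277,5],[0.5,0.003,0.208,0.277,5]]]'

```text
clock: 6.65
position: [0.6061, 0.0451, 0.2019]
ee_rot: [0.466, 0.531, 0.469, -0.53]
contact_force: [-1.4, 0.2, -3.9]
width: 0.0545
```

Run:
```python
from tgt import *
snap("side","6"); 
for l in (100,80,60,45,30,12): shift((-.5,0,l))
print(manip.get_state()["width"])
crop("side","6",180,90,340,260,3.4,"c10")
```

```text
(-0.5, 0, 100) TCP [0.5966 0.0471 0.1867] shift [ 0.016  -0.0095  0.0003] turn 0.01
(-0.5, 0, 80) TCP [0.5866 0.0483 0.1694] shift [ 0.0333 -0.0196  0.0004] turn 0.01
(-0.5, 0, 60) TCP [0.5766 0.0496 0.1522] shift [ 0.0506 -0.0296  0.0004] turn 0.01
(-0.5, 0, 45) TCP [0.5692 0.0505 0.1392] shift [ 0.0636 -0.0371  0.0005] turn 0.01
(-0.5, 0, 30) TCP [0.5617 0.0515 0.1262] shift [ 0.0766 -0.0446  0.0006] turn 0.01
(-0.5, 0, 12) TCP [0.5527 0.0526 0.1106] shift [ 0.0921 -0.0536  0.0007] turn 0.01
0.05410522813617157
```

View pics/c10.png

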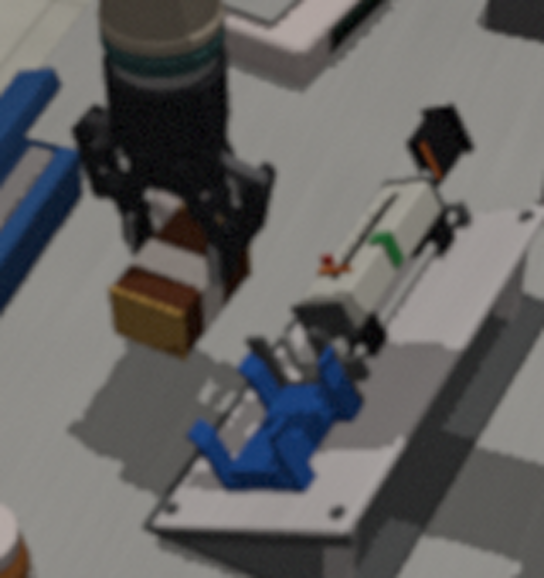

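play_rows --plan '[[[0.5,0.016,-0.01,0,0],[0.5,0.033,-0.02,0,0],[0.5,0.05,-0.03,0,0],[0.5,0.063,-0.037,0,0],[0.5,0.063,-0.037,0,0],[0.5,0.063,-0.037,0,0]]]'

```text
clock: 7.3
position: [0.5689, 0.0521, 0.1399]
ee_rot: [0.467, 0.531, 0.47, -0.529]
contact_force: [1.3, -0.0, -3.3]
width: 0.0542
```

Run:
```python
from tgt import *
snap("side","7"); snap("top","7")
for l in (45,35,30,25,20,16,12): shift((-.5,0,l))
print(manip.get_state()["contact_force"])
crop("side","7",200,110,330,250,4.2,"c11")
crop("top","7",235,150,350,240,6,"c12")
```

```text
(-0.5, 0, 45) TCP [0.5692 0.0505 0.1392] shift [ 0.0016 -0.001   0.0012] turn 0.06
(-0.5, 0, 35) TCP [0.5642 0.0511 0.1305] shift [ 0.0102 -0.006   0.0012] turn 0.06
(-0.5, 0, 30) TCP [0.5617 0.0515 0.1262] shift [ 0.0145 -0.0085  0.0012] turn 0.06
(-0.5, 0, 25) TCP [0.5592 0.0518 0.1219] shift [ 0.0189 -0.0111  0.0013] turn 0.06
(-0.5, 0, 20) TCP [0.5567 0.0521 0.1176] shift [ 0.0232 -0.0136  0.0013] turn 0.06
(-0.5, 0, 16) TCP [0.5547 0.0523 0.1141] shift [ 0.0266 -0.0156  0.0013] turn 0.06
(-0.5, 0, 12) TCP [0.5527 0.0526 0.1106] shift [ 0.0301 -0.0176  0.0013] turn 0.06
[-0.33163342  0.51773618 -3.76482019]
```

View pics/c11.png

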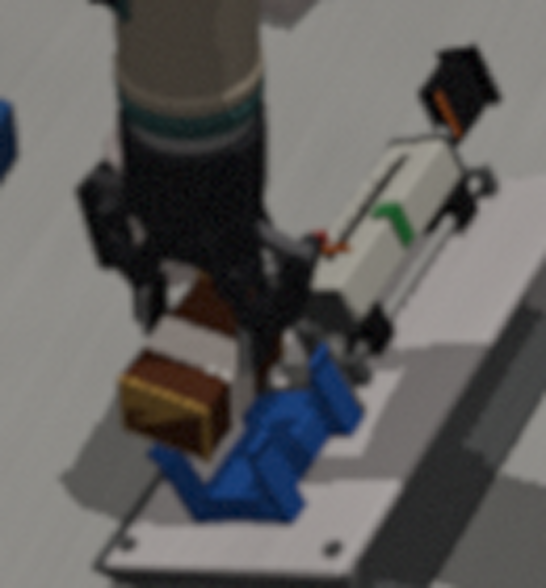

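View pics/c12.png

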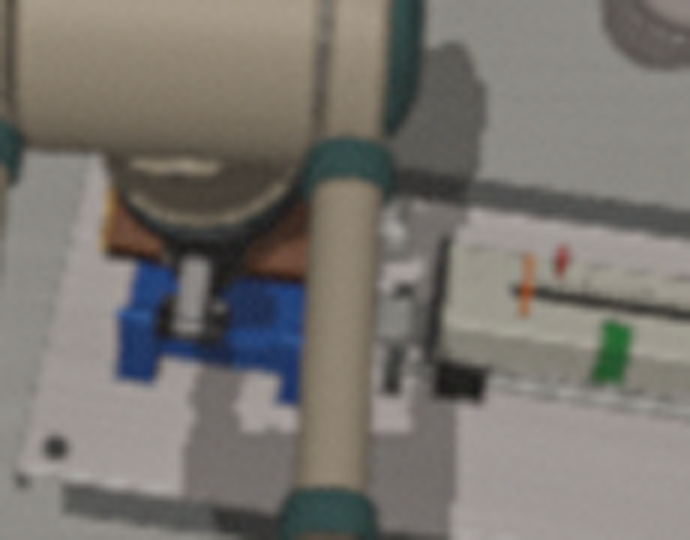

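Run:
```python
from tgt import *
st=manip.get_state(); R=q2R(st["ee_rot"]); 
c=st["position"]+R@OFF
for y in (-72,-76,-80):
    h=c+R@np.array([0,0,-y/1000.]); hu=h+np.array([0,0,.013]); print(y,(proj("top",[hu],st)[0]-[235,150]+.5)*6)
for y in (-94,-65-3,-65+3): print("tester y",y,(proj("top",[nest+RN@np.array([0,y,14])/1000],st)[0]-[235,150]+.5)*6)
# end (+y) top edge corners in side
for x in (-28,28): print("side", (proj("side",[c+R@np.array([-.022,x/1000,-.046])])[0]-[200,110]+.5)*4.2)
print("nest frame c",RN.T@(c-nest)*1000)
```

```text
-72 [392.38610796 225.58246013]
-76 [401.89652668 227.00162192]
-80 [411.40875136 228.42106541]
tester y -94 [436.54323937 282.56984203]
tester y -68 [377.07820028 273.64536984]
tester y -62 [363.36775402 271.58776252]
side [207.23918127 402.50655229]
side [117.33550855 367.14601203]
nest frame c [-0.46008264  1.10119854 46.85807395]
```

play_rows --plan '[[[0.5,0.008,-0.005,0.001,0],[0.5,0.015,-0.009,0.001,0],[0.5,0.02,-0.012,0.001,0],[0.5,0.024,-0.014,0.001,0],[0.5,0.026,-0.015,0.001,0],[0.5,0.026,-0.015,0.001,0]]]'

```text
clock: 8.0
position: [0.555, 0.0525, 0.1144]
ee_rot: [0.467, 0.532, 0.469, -0.528]
contact_force: [-0.1, 1.0, -4.2]
width: 0.0545
```

Run:
```python
from tgt import *
snap("side","8"); snap("top","8");snap("wrist","8")
for l in (20,16,12,10): shift((-.5,0,l))
st=manip.get_state();print(st["contact_force"],st["moment"])
R=q2R(st["ee_rot"]);print("nest frame c",RN.T@(st["position"]+R@OFF-nest)*1000)
crop("side","8",200,110,330,250,4.2,"c13")
```

```text
(-0.5, 0, 20) TCP [0.5567 0.0521 0.1176] shift [-0.0026  0.001   0.0003] turn 0.06
(-0.5, 0, 16) TCP [0.5547 0.0523 0.1141] shift [ 0.0009 -0.001   0.0003] turn 0.06
(-0.5, 0, 12) TCP [0.5527 0.0526 0.1106] shift [ 0.0043 -0.003   0.0003] turn 0.06
(-0.5, 0, 10) TCP [0.5517 0.0527 0.1089] shift [ 0.0061 -0.004   0.0003] turn 0.06
[ 0.4715893   0.09000599 -4.05276264] [-0.02387682  0.00203531  0.02168982]
nest frame c [-0.08903801  0.21797109 17.24538854]
```

View pics/c13.png

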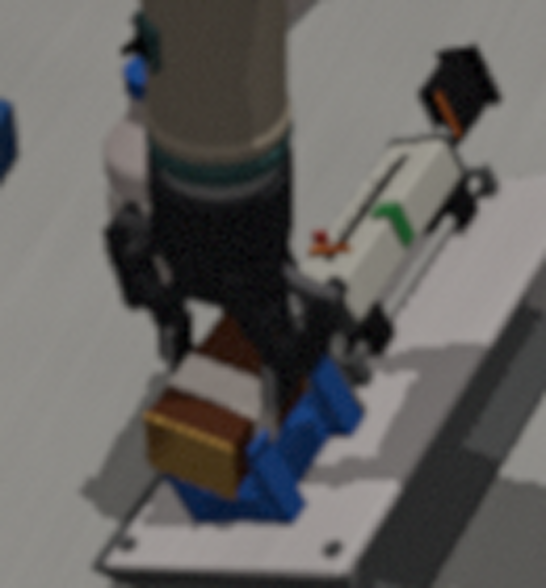

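View pics/wrist8.png

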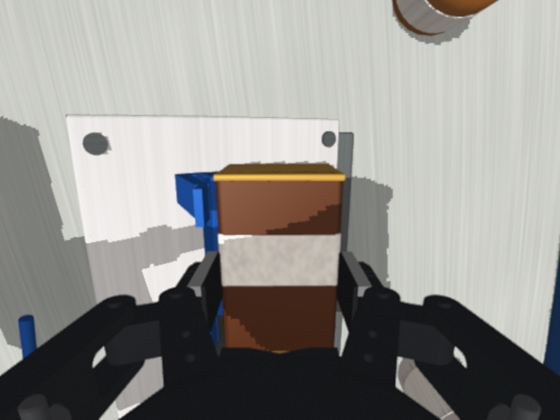

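play_rows --plan '[[[0.5,0.002,-0.001,0,0],[0.5,0.004,-0.002,0,0],[0.5,0.006,-0.003,0,0],[0.5,0.006,-0.003,0,0]]]'

```text
clock: 8.55
position: [0.5554, 0.0526, 0.1126]
ee_rot: [0.469, 0.534, 0.467, -0.526]
contact_force: [-2.2, -0.2, 12.6]
width: 0.0542
```

Run:
```python
from tgt import *
st=manip.get_state();print(st["contact_force"],st["moment"],st["qd"].__abs__().max() if hasattr(st["qd"],"__abs__") else 0)
R=q2R(st["ee_rot"]);print("nest frame c",RN.T@(st["position"]+R@OFF-nest)*1000)
```

```text
[-2.20146491 -0.21271412 12.63332378] [-0.16367062  0.0256561  -0.07822861] 0.001941008202453833
nest frame c [ 0.64593709  0.2867736  14.96204653]
```

play_rows --plan '[[[0.5,-0.001,-0.001,0,0],[0.5,-0.001,-0.001,0,0],[0.33,-0.001,-0.001,0,0],[0.31,-0.001,-0.001,0,0],[0.29,-0.001,-0.001,0,0],[0.27,-0.001,-0.001,0,0],[0.25,-0.001,-0.001,0,0],[0.23,-0.001,-0.001,0,0],[0.23,-0.001,-0.001,0,0]]]'

```text
clock: 9.45
position: [0.5544, 0.0527, 0.1136]
ee_rot: [0.469, 0.534, 0.467, -0.526]
contact_force: [-0.6, 0.4, -0.1]
width: 0.0655
```

Run:
```python
from tgt import *
snap("side","9"); snap("wrist","9")
st=manip.get_state();print(st["contact_force"],st["moment"],st["width"])
crop("side","9",200,130,330,250,4.2,"c14")
```

```text
[ 0.46692655 -1.38862597  0.49576391] [-0.02166144  0.02121386  0.01960431] 0.06606812754209154
```

View pics/c14.png

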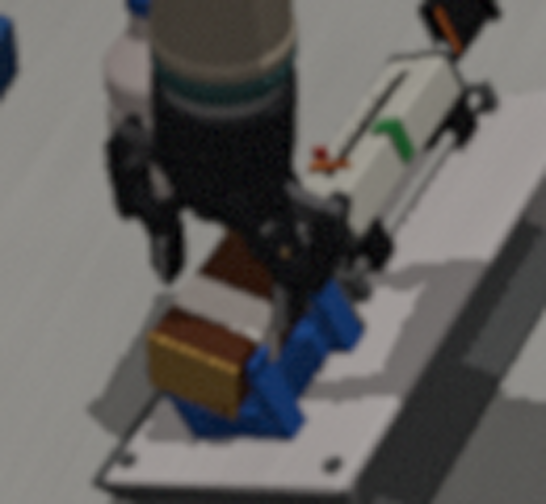

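View pics/wrist9.png

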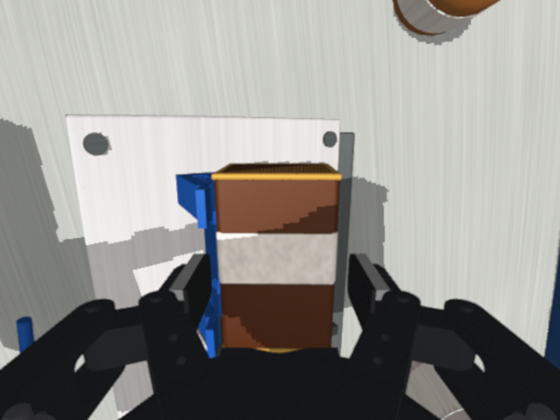

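The tin is released but still level. It is bridging with its downhill bottom edge on the flare (side view around (265,350)). I'll nudge it uphill a few mm with the downhill finger so that the edge drops into the guides.

play_rows --plan '[[[0.23,0,-0.003,0,0],[0.23,0,-0.005,0,0],[0.23,0,-0.006,0,0],[0.23,0,-0.007,0,0],[0.23,0,-0.008,0,0],[0.23,0,-0.009,0,0],[0.23,0,-0.009,0,0]]]'

```text
clock: 10.25
position: [0.5473, 0.0536, 0.1144]
ee_rot: [0.47, 0.535, 0.466, -0.525]
contact_force: [3.7, -0.6, 3.0]
width: 0.066
```

Run:
```python
from tgt import *
snap("side","10"); snap("wrist","10")
st=manip.get_state();print(st["contact_force"],st["moment"],st["width"],st["position"])
crop("side","10",200,130,330,250,4.2,"c15")
```

```text
[ 5.62774441 -0.54066815  2.09381221] [-0.24863112 -0.9259831  -0.06008017] 0.0657954224197667 [0.547314   0.05358824 0.11438471]
```

View pics/c15.png

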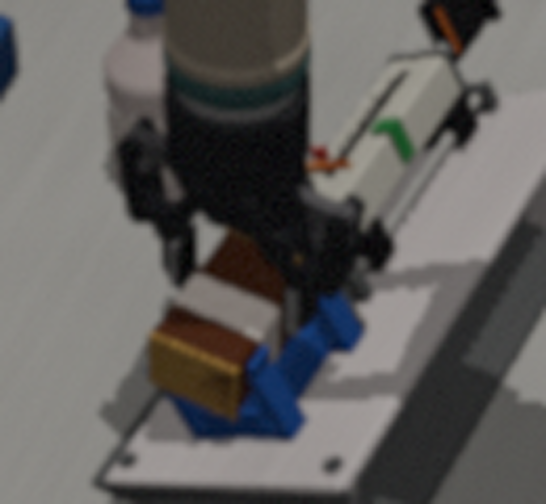

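View pics/wrist10.png

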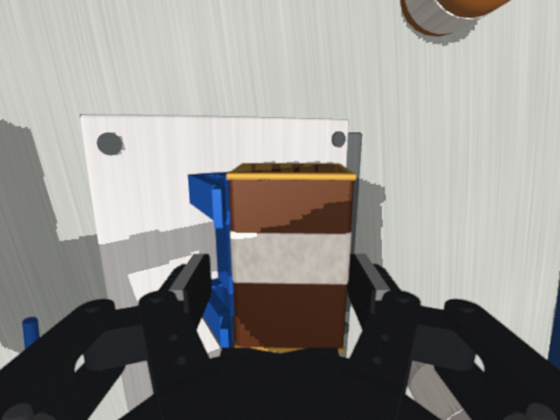

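play_rows --plan '[[[0.23,0,-0.004,0,0],[0.23,0,-0.005,0,0],[0.23,0,-0.006,0,0],[0.23,0,-0.007,0,0],[0.23,0,-0.007,0,0]]]'

```text
clock: 10.85
position: [0.5452, 0.0539, 0.1166]
ee_rot: [0.473, 0.537, 0.463, -0.523]
contact_force: [7.9, -2.2, 5.1]
width: 0.0659
```

Run:
```python
from tgt import *
snap("side","11"); snap("wrist","11")
st=manip.get_state();print(st["contact_force"],st["moment"],st["width"],st["position"])
crop("side","11",200,130,330,250,4.2,"c16")
```

```text
[ 8.34349261 -2.32051887  4.87690741] [-3.28958083e-01 -1.46052146e+00 -3.05705565e-04] 0.06559632104974368 [0.54519707 0.05387424 0.11658191]
```

View pics/c16.png

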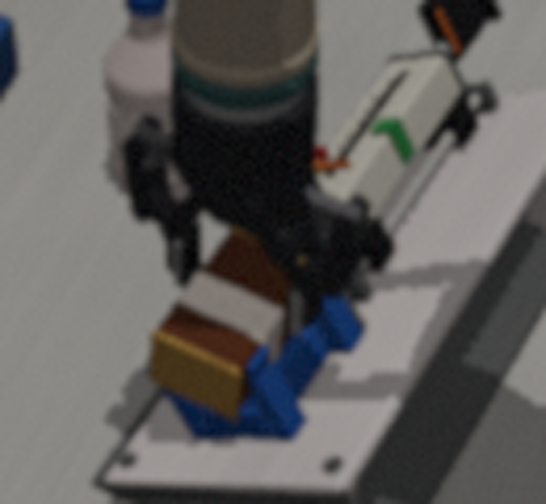

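View pics/wrist11.png

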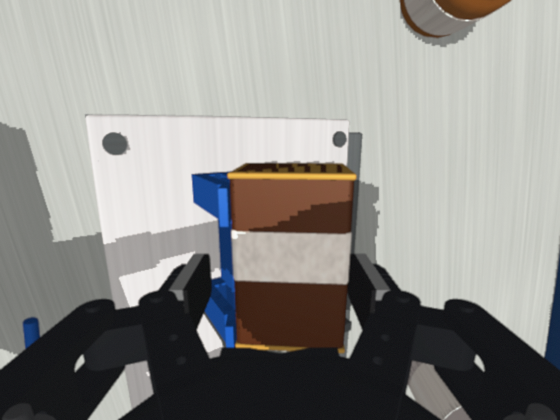

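play_rows --plan '[[[0.23,0.002,-0.005,0,0],[0.23,0.002,-0.006,0,0],[0.23,0.002,-0.007,0,0],[0.23,0.002,-0.008,0,0],[0.23,0.002,-0.008,0,0]]]'

```text
clock: 11.45
position: [0.5443, 0.054, 0.1175]
ee_rot: [0.477, 0.541, 0.459, -0.519]
contact_force: [10.0, -2.9, 5.8]
width: 0.0658
```

Run:
```python
from tgt import *
snap("side","12"); snap("wrist","12")
st=manip.get_state();print(st["contact_force"],st["moment"],st["width"],st["position"])
crop("side","12",220,150,310,250,6,"c17")
```

```text
[ 9.83886056 -2.68129481  6.26162557] [-3.88820134e-01 -1.96972140e+00 -1.56114621e-03] 0.06578988102262709 [0.54432099 0.05397503 0.11751029]
```

View pics/c17.png

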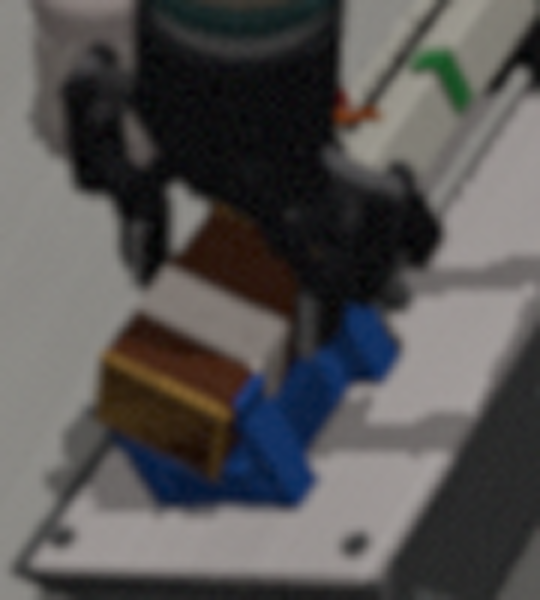

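View pics/wrist12.png

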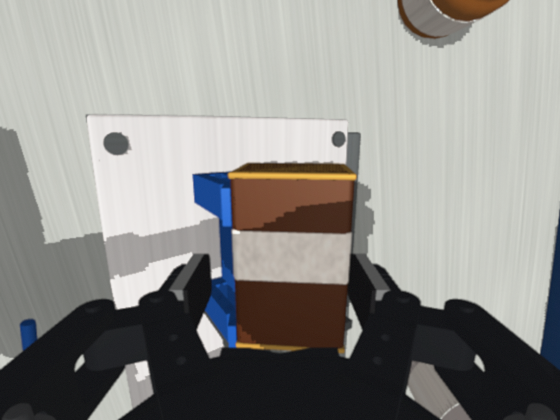

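The push meets about 10 N and the tin isn't moving, so it is wedged. I'll back off, rise clear, and look at how it sits.

play_rows --plan '[[[0.23,-0.001,0.005,0,0],[0.15,-0.001,0.007,0,0],[0.05,-0.001,0.007,0,0],[0,-0.001,0.007,0,0],[0,-0.01,0.007,0,0],[0,-0.04,0.007,0,0],[0,-0.08,0.007,0,0],[0,-0.12,0.007,0,0],[0,-0.13,0.007,0,0],[0,-0.13,0.007,0,0]]]'

```text
clock: 12.55
position: [0.5468, 0.053, 0.2501]
ee_rot: [0.478, 0.542, 0.458, -0.518]
contact_force: [0.8, 0.6, -1.3]
width: 0.0856
```

Run:
```python
from tgt import *
st,_,_=snap("wrist","13");snap("side","13")
print(st["contact_force"],st["width"],st["position"])
crop("side","13",220,150,310,250,6,"c18")
crop("wrist","13",200,100,380,310,2.8,"c19")
```

```text
[ 0.82294947  0.57154054 -1.25922483] 0.08556914348457999 [0.54683895 0.0529983  0.25005329]
```

View pics/c18.png

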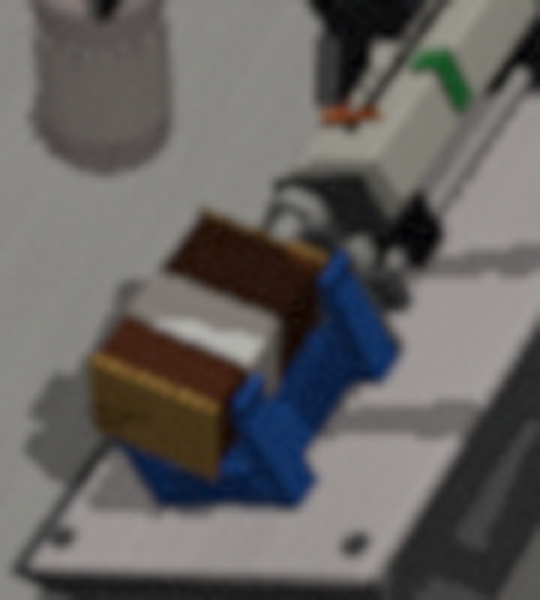

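View pics/c19.png

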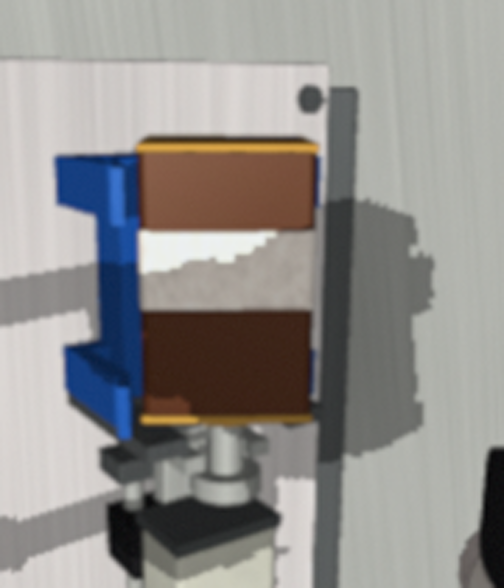

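```bash
cat > tin.py <<'E'
from tester import *
f=np.load("nest.npz"); RN,nest=f["R"],f["nest"]
def tinplane(tag,u0,u1,v0,v1):
    X,im=cloud("wrist",tag); L=(X-nest)@RN*1000
    P=L[v0:v1,u0:u1].reshape(-1,3); P=P[np.isfinite(P[:,0])]
    P=P[abs(P[:,2]-np.median(P[:,2]))<15]
    for _ in range(6):
        c=P.mean(0); n=np.linalg.svd(P-c)[2][2]; n*=np.sign(n[2]); P=P[abs((P-c)@n)<2.5]
    th=np.degrees(np.arctan2(-n[0],n[2]))
    D=L[...,:]; m=(abs((L-c)@n)<3); m2=np.zeros_like(m); m2[v0-30:v1+30,u0-30:u1+30]=1; m&=m2
    cm=m.astype(np.uint8); k=max(cv2.findContours(cm,0,2)[0],key=cv2.contourArea); a=np.zeros_like(cm); cv2.drawContours(a,[k],-1,1,-1)
    Q=L[(a>0)&m]; ax=np.array([np.cos(np.radians(th)),0,np.sin(np.radians(th))]); 
    e=(Q-c)@ax; lo,hi=np.percentile(e,[.7,99.3]); ylo,yhi=np.percentile(Q[:,1],[.7,99.3])
    mid=c+ax*(lo+hi)/2; cen=mid-22*n
    print(tag,"normal",n.round(3),"theta(30=level,0=flat)",th.round(1),"width",(hi-lo).round(1),"y",ylo.round(1),yhi.round(1),"tin centre nest mm",cen[[0,2]].round(1),((ylo+yhi)/2).round(1),len(Q))
E
python3 - <<'E'
from tin import *
tinplane("13",253,308,155,245)
E
```

```text
13 normal [-0.527  0.001  0.85 ] theta(30=level,0=flat) 31.8 width 54.8 y -43.8 47.5 tin centre nest mm [ 0.5 11.4] 1.8 6232
```

Depth fit: the tin is at θ≈32° (essentially level), with its centre at nest (0.5, 1.8, 11.4) mm. Its uphill edge is on the floor and its downhill edge on the flare, which is a friction wedge. I'll regrip it, shift about 4 mm uphill so the downhill edge clears the flare, release, and then press its downhill top edge down.

Run:
```python
from tgt import *
import tgt
tgt.OFF[:]=[-.012,0,0]
shift((0.5,1.8,11.4)); shift((.5,1.8,40))
```

```text
(0.5, 1.8, 11.4) TCP [0.5534 0.0533 0.1121] shift [ 0.1347  0.0033 -0.0005] turn 0.06
(0.5, 1.8, 40) TCP [0.5676 0.0515 0.1369] shift [ 0.1105  0.0185 -0.0006] turn 0.06
```

Run:
```python
from tgt import *
st=manip.get_state(); R=q2R(st["ee_rot"]); print(R.round(3), "tool x in nest frame",(RN.T@R[:,0]).round(3), "angle to nest -z",np.degrees(np.arccos(-(RN.T@R[:,0])[2])))
```

```text
[[ 0.037  0.992 -0.123]
 [ 0.002 -0.124 -0.992]
 [-0.999  0.037 -0.006]] tool x in nest frame [ 0.534  0.006 -0.846] angle to nest -z 32.26177117969705
```

play_rows --plan '[[[0,0.045,0.001,0,0],[0,0.085,0.002,0,0],[0,0.11,0.003,0,0],[0,0.125,0.003,0,0],[0,0.134,0.003,0,0],[0,0.134,0.003,0,0],[0.5,0.134,0.003,0,0],[0.5,0.134,0.003,0,0],[0.5,0.134,0.003,0,0],[0.5,0.134,0.003,0,0],[0.5,0.134,0.003,0,0],[0.5,0.134,0.003,0,0]]]'

```text
clock: 13.85
position: [0.5541, 0.0528, 0.1143]
ee_rot: [0.477, 0.541, 0.459, -0.519]
contact_force: [-1.2, 0.1, 5.7]
width: 0.0538
```

Run:
```python
from tgt import *
import tgt
st=manip.get_state(); R=q2R(st["ee_rot"]); print(st["position"],st["width"],st["contact_force"], "angle",np.degrees(np.arccos(-(RN.T@R[:,0])[2])))
tgt.OFF[:]=[-.012,0,0]
print("c now",RN.T@(st["position"]+R@OFF-nest)*1000)
```

```text
[0.55412457 0.05277086 0.11428809] 0.0538354237766548 [-1.20743086  0.13125226  5.65682027] angle 32.442852387765235
c now [-0.30425741  1.29148598 13.42808875]
```

Run:
```python
from tgt import *
st=manip.get_state(); R=q2R(st["ee_rot"])
for d in ((0,0,6),(-4.2,-1.5,6),(-4.2,-1.5,0),(-4.2,-1.5,-2)): print(d,(R.T@RN@np.array(d)).round(1))
```

```text
(0, 0, 6) [-5.1  3.2 -0. ]
(-4.2, -1.5, 6) [-7.3 -0.3  1.5]
(-4.2, -1.5, 0) [-2.3 -3.5  1.5]
(-4.2, -1.5, -2) [-0.6 -4.6  1.5]
```

play_rows --plan '[[[0.5,-0.003,0.002,0,0],[0.5,-0.006,0.003,0,0],[0.5,-0.007,0.001,0.0015,0],[0.5,-0.008,-0.001,0.0015,0],[0.5,-0.006,-0.002,0.0015,0],[0.5,-0.004,-0.003,0.0015,0],[0.5,-0.003,-0.004,0.0015,0],[0.5,-0.002,-0.004,0.0015,0],[0.5,-0.002,-0.004,0.0015,0]]]'

```text
clock: 14.75
position: [0.5502, 0.0517, 0.1166]
ee_rot: [0.477, 0.541, 0.459, -0.519]
contact_force: [-0.4, -0.3, 0.8]
width: 0.0539
```

Run:
```python
from tgt import *
import tgt
st=manip.get_state(); R=q2R(st["ee_rot"]); print(st["position"],st["width"],st["contact_force"], "angle",np.degrees(np.arccos(-(RN.T@R[:,0])[2])))
tgt.OFF[:]=[-.010,.0007,.0005]
print("c now",RN.T@(st["position"]+R@OFF-nest)*1000)
snap("side","14"); crop("side","14",220,150,310,250,6,"c20")
```

```text
[0.55015733 0.05173167 0.11660646] 0.05388937260497906 [-0.40378948 -0.29692813  0.8487789 ] angle 32.48360368007371
c now [-3.10143645 -0.72018118 12.20296961]
```

View pics/c20.png

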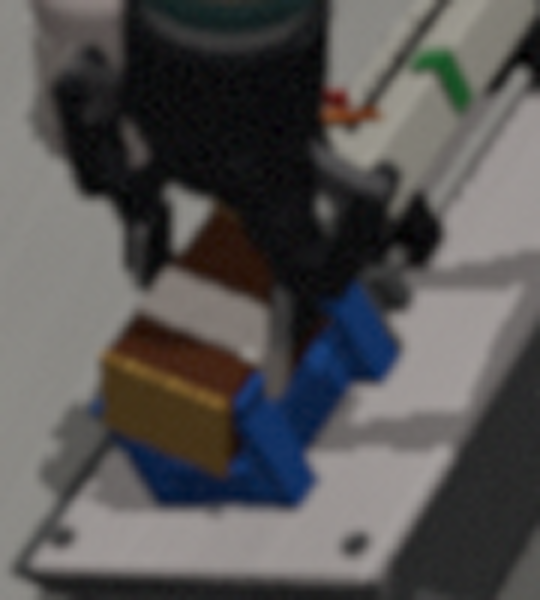

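play_rows --plan '[[[0.34,0,0,0,0],[0.3,0,0,0,0],[0.26,0,0,0,0],[0.22,0,0,0,0],[0.18,0,0,0,0],[0.12,0,0,0,0],[0.05,0,0,0,0],[0,0,0,0,0],[0,-0.03,0,0,0],[0,-0.07,0,0,0],[0,-0.1,0,0,0],[0,-0.1,0,0,0]]]'

```text
clock: 16.0
position: [0.549, 0.0515, 0.2215]
ee_rot: [0.48, 0.544, 0.456, -0.516]
contact_force: [-0.0, -0.7, -0.0]
width: 0.0854
```

Run:
```python
from tin import *
st,_,_=snap("wrist","15"); print(st["position"])
snap("side","15"); crop("side","15",220,150,310,250,6,"c21"); crop("wrist","15",200,100,380,310,2.8,"c22")
```

```text
[0.549005   0.05154889 0.22146281]
```

View pics/c21.png

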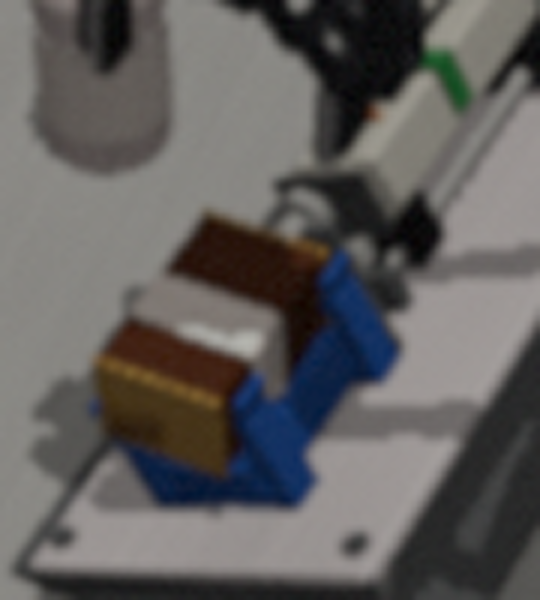

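View pics/c22.png

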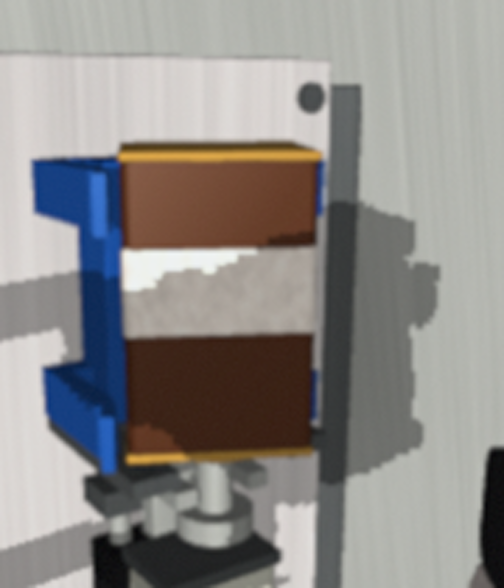

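Run:
```python
from tin import *
tinplane("15",248,308,158,258)
```

```text
15 normal [-0.459  0.001  0.889] theta(30=level,0=flat) 27.3 width 54.8 y -44.0 45.9 tin centre nest mm [-1.3 10.3] 0.9 7488
```

```bash
cat > press.py <<'E'
from tgt import *
def press(c,th,off_mm,dz_mm):
    t=np.radians(th); D=np.array(c)/1000+np.array([28*np.cos(t)-22*np.sin(t),0,28*np.sin(t)+22*np.cos(t)])/1000
    W=nest+RN@D; h=np.array([RN[0,0],RN[1,0],0]);h/=np.linalg.norm(h)
    T=W+h*off_mm/1000+np.array([0,0,dz_mm/1000])
    st=manip.get_state(); R=q2R(st["ee_rot"]); print("D",W.round(4),"TCP",T.round(4),"shift",(R.T@(T-st["position"])).round(4))
E
python3 - <<'E'
from press import *
for z in (30,10,0,-10): press((-1.3,0.5,10.3),27.3,9,z)
st=manip.get_state(); R=q2R(st["ee_rot"]); print(R[:,0])
E
```

```text
D [0.58   0.0487 0.1447] TCP [0.5889 0.0475 0.1747] shift [ 0.0441  0.0411 -0.0009]
D [0.58   0.0487 0.1447] TCP [0.5889 0.0475 0.1547] shift [ 0.0641  0.0402 -0.0008]
D [0.58   0.0487 0.1447] TCP [0.5889 0.0475 0.1447] shift [ 0.0741  0.0398 -0.0008]
D [0.58   0.0487 0.1447] TCP [0.5889 0.0475 0.1347] shift [ 0.0841  0.0394 -0.0007]
[ 0.04262119  0.00126708 -0.9990905 ]
```

play_rows --plan '[[[1,0,0.02,0,0],[1,0.01,0.04,-0.001,0],[1,0.03,0.041,-0.001,0],[1,0.045,0.041,-0.001,0],[1,0.055,0.041,-0.001,0],[1,0.06,0.041,-0.001,0],[1,0.064,0.04,-0.001,0],[1,0.068,0.04,-0.001,0],[1,0.071,0.04,-0.001,0],[1,0.074,0.04,-0.001,0],[1,0.077,0.04,-0.001,0],[1,0.077,0.04,-0.001,0]]]'

```text
clock: 17.3
position: [0.589, 0.0477, 0.1415]
ee_rot: [0.478, 0.541, 0.458, -0.518]
contact_force: [-0.3, 0.2, -0.2]
width: -0.0001
```

Run:
```python
from press import *
st=manip.get_state(); R=q2R(st["ee_rot"]); print(st["position"],st["contact_force"],st["width"])
snap("side","16"); crop("side","16",220,150,310,250,6,"c23"); snap("wrist","16")
```

```text
[0.58901544 0.04774352 0.14151551] [-0.33627638  0.16821902 -0.2327397 ] -7.773872775826772e-05
```

View pics/c23.png

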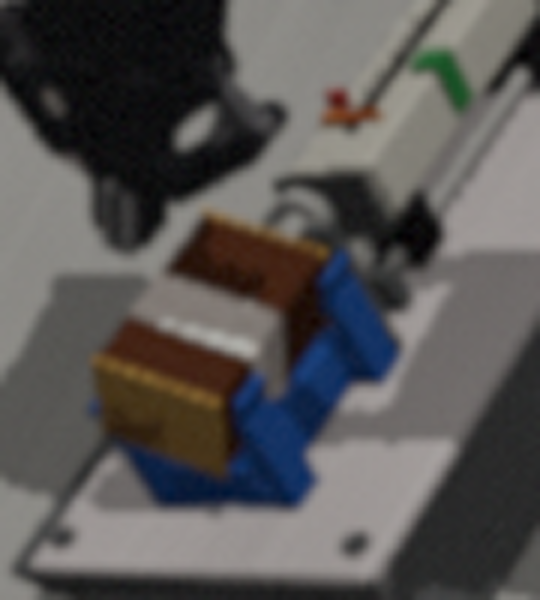

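View pics/wrist16.png

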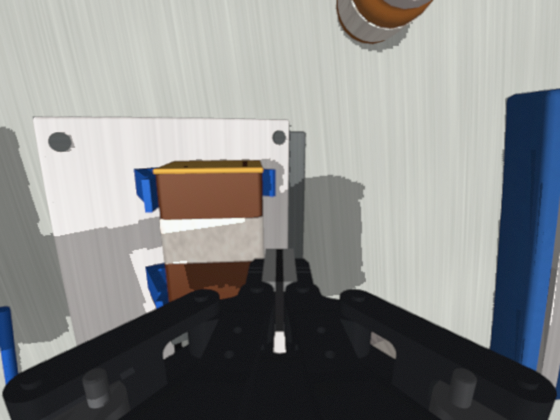

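play_rows --plan '[[[1,-0.01,0,0,0],[1,-0.01,-0.005,0,0],[1,-0.006,-0.005,0,0],[1,-0.003,-0.005,0,0],[1,0,-0.005,0,0],[1,0.002,-0.005,0,0],[1,0.004,-0.005,0,0]]]'

```text
clock: 18.1
position: [0.5844, 0.0484, 0.1372]
ee_rot: [0.478, 0.541, 0.458, -0.518]
contact_force: [0.1, 0.2, -0.5]
width: -0.0002
```

Run:
```python
from press import *
st=manip.get_state(); R=q2R(st["ee_rot"]); print(st["position"],st["contact_force"],st["moment"])
```

```text
[0.58442871 0.04835875 0.13719763] [ 0.09410116  0.22322187 -0.46913315] [-0.0349955   0.05876961 -0.06971866]
```

play_rows --plan '[[[1,-0.012,0,0,0],[1,-0.012,-0.007,0,0],[1,-0.008,-0.007,0,0],[1,-0.005,-0.007,0,0],[1,-0.002,-0.007,0,0],[1,0.001,-0.007,0,0]]]'

```text
clock: 18.7
position: [0.5774, 0.0492, 0.1354]
ee_rot: [0.477, 0.541, 0.459, -0.518]
contact_force: [-0.3, -0.1, 0.5]
width: -0.0002
```

Run:
```python
from press import *
st=manip.get_state(); R=q2R(st["ee_rot"]); print(st["position"],st["contact_force"],st["moment"])
snap("side","17"); crop("side","17",220,150,310,250,6,"c24"); snap("wrist","17")
```

```text
[0.57740356 0.04922175 0.13539343] [-0.29112062 -0.06976136  0.46251823] [ 0.00280351 -0.00892646  0.02733033]
```

View pics/c24.png

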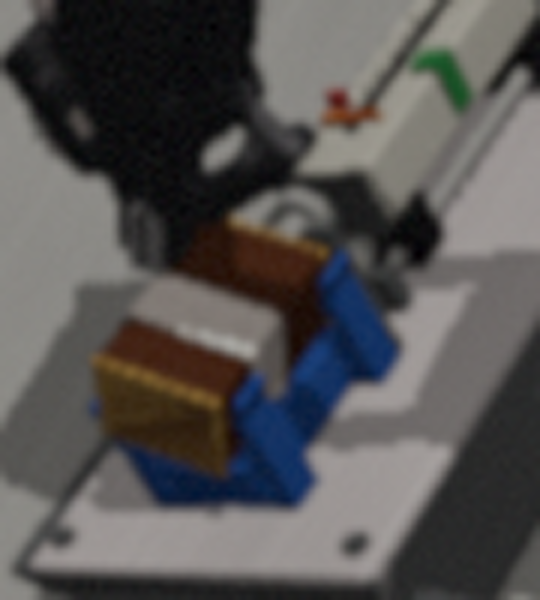

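View pics/wrist17.png

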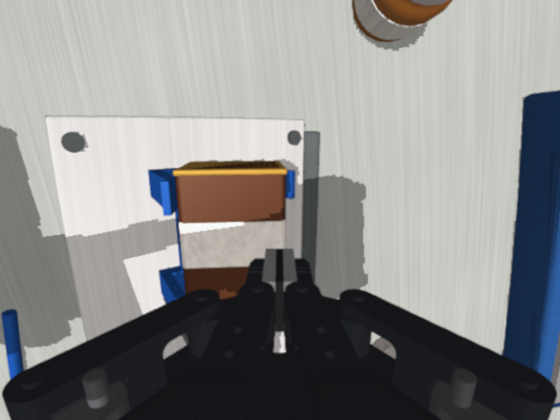

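Run:
```python
from tin import *
st,im,d=load("wrist","17")
R=q2R(st["ee_rot"])
for uv in ((272,252),(280,252),(290,252),(280,260),(270,245),(284,240),(275,235),(284,225),(230,240),(284,280)):
    p=ondepth("wrist",[uv],d,st)[0]; print(uv,"d",d[uv[1],uv[0]].round(4),"tool mm",(R.T@(p-st["position"])*1000).round(1),"nest mm",((p-nest)@RN*1000).round(1),"z",p[2].round(4))
D=nest+RN@np.array([13.5,.9,42.7])/1000; print("proj D",proj("wrist",[D],st))
tinplane("17",186,280,180,240)
```

```text
(272, 252) d 0.1442 tool mm [-31.6  -3.7  -9.8] nest mm [-4.1 10.3 57.4] z 0.1663
(280, 252) d 0.1433 tool mm [-32.4   0.1 -10.2] nest mm [-1.5 10.7 60.2] z 0.1673
(290, 252) d 0.1454 tool mm [-30.4   4.7  -9.4] nest mm [ 3.6  9.9 61. ] z 0.1655
(280, 260) d 0.1356 tool mm [-40.5   0.   -9.8] nest mm [-5.8 10.2 67. ] z 0.1753
(270, 245) d 0.1662 tool mm [-10.1  -5.2  -4.9] nest mm [ 6.1  5.6 38.5] z 0.1448
(284, 240) d 0.1667 tool mm [-8.9  2.3 -7.3] nest mm [13.   8.  41.5] z 0.1439
(275, 235) d 0.165 tool mm [ -9.8  -2.5 -10.5] nest mm [ 8.5 11.1 39.7] z 0.1446
(284, 225) d 0.1638 tool mm [ -9.5   2.2 -16. ] nest mm [12.6 16.6 42. ] z 0.1445
(230, 240) d 0.1638 tool mm [-11.7 -26.3  -8.3] nest mm [-12.6   8.9  28.6] z 0.1455
(284, 280) d 0.1164 tool mm [-60.3   1.5 -10.5] nest mm [-15.2  10.8  84.4] z 0.1952
proj D [[285.87332122 252.80544417]]
17 normal [-0.458  0.008  0.889] theta(30=level,0=flat) 27.3 width 54.9 y -6.9 46.2 tin centre nest mm [-1.2 10.2] 19.6 10229
```

Run:
```python
from tin import *
st,im,d=load("wrist","17")
print([(v,round(float(d[v,280]),4),im[v,280].tolist()) for v in range(240,262)])
st,im,d=load("wrist","16")
print([(v,round(float(d[v,280]),4)) for v in range(240,258)])
crop("wrist","17",230,200,330,300,6,"c25")
```

```text
[(240, 0.1662, [188, 181, 174]), (241, 0.1662, [188, 182, 173]), (242, 0.1653, [189, 183, 175]), (243, 0.1654, [190, 184, 176]), (244, 0.1661, [192, 186, 177]), (245, 0.1668, [191, 186, 177]), (246, 0.167, [192, 186, 178]), (247, 0.1658, [186, 180, 172]), (248, 0.167, [146, 142, 135]), (249, 0.1475, [71, 68, 65]), (250, 0.147, [17, 16, 17]), (251, 0.1459, [14, 16, 18]), (252, 0.1433, [16, 15, 16]), (253, 0.1433, [15, 16, 16]), (254, 0.1413, [19, 18, 20]), (255, 0.14, [19, 18, 20]), (256, 0.1404, [14, 15, 18]), (257, 0.1392, [21, 19, 22]), (258, 0.1373, [18, 17, 17]), (259, 0.1357, [15, 15, 17]), (260, 0.1356, [19, 20, 21]), (261, 0.1341, [17, 18, 18])]
[(240, 0.2892), (241, 0.2888), (242, 0.2896), (243, 0.29), (244, 0.2899), (245, 0.2912), (246, 0.2909), (247, 0.2907), (248, 0.2917), (249, 0.1477), (250, 0.1458), (251, 0.1463), (252, 0.1433), (253, 0.1426), (254, 0.1419), (255, 0.1403), (256, 0.1384), (257, 0.1386)]
```

View pics/c25.png

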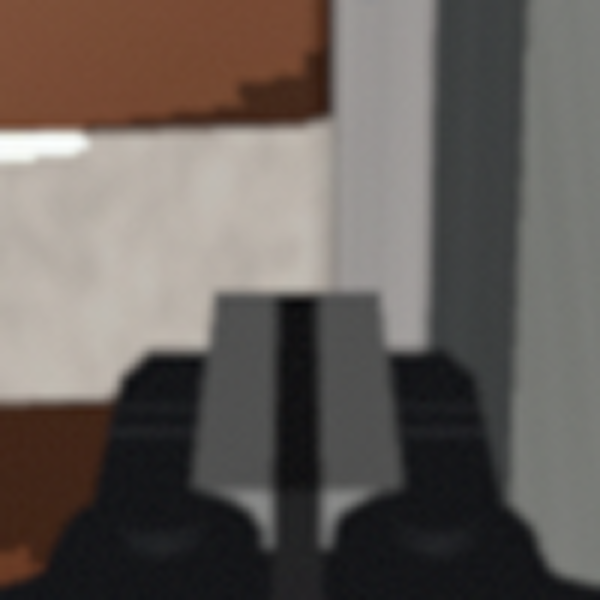

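Run:
```python
from tin import *
st=load("side","17")[0]; R=q2R(st["ee_rot"])
Z=lambda X:((proj("side",[X])[0]-[220,150]+.5)*6).round(0)
for x in (0,-10,-20,-30): print(x,Z(st["position"]+R@np.array([x,0,0])/1000))
for y in (-46,0,46): print("D edge",y,Z(nest+RN@np.array([13.5,y,42.7])/1000))
print("C edge (uphill top)",[Z(nest+RN@(np.array([-1.3,y,10.3])+np.array([-28*.8886-22*.4586,0,-28*.4586+22*.8886]))/1000) for y in(-46,46)])
st3,im,d=load("wrist","3")
for uv in ((175,264),(380,264)):
  p=ondepth("wrist",[uv],d,st3)[0]; print((q2R(st3["ee_rot"]).T@(p-st3["position"])*1000).round(1))
```

```text
0 [159. 297.]
-10 [159. 280.]
-20 [159. 263.]
-30 [158. 246.]
D edge -46 [208. 203.]
D edge 0 [153. 278.]
D edge 46 [ 95. 355.]
C edge (uphill top) [array([331., 245.]), array([221., 401.])]
[-46.1 -44.2 -10.3]
[-46.   42.2 -10.4]
```

The side view also shows the closed fingertips end about 20–28 mm short of the nominal TCP: the tip shows near (150,268) where the TCP projects to (159,297). That explains the missing contact, and the earlier push acting high on the tin. I'll press farther down near the downhill top edge.

play_rows --plan '[[[1,0,0.004,0,0],[1,0,0.007,0,0],[1,0.004,0.007,0,0],[1,0.008,0.007,0,0],[1,0.011,0.007,0,0],[1,0.014,0.007,0,0],[1,0.017,0.007,0,0],[1,0.02,0.007,0,0]]]'

```text
clock: 19.6
position: [0.5894, 0.0479, 0.1201]
ee_rot: [0.48, 0.544, 0.456, -0.516]
contact_force: [0.8, -1.7, 14.4]
width: -0.0001
```

Run:
```python
from press import *
st=manip.get_state(); R=q2R(st["ee_rot"]); print(st["position"],st["contact_force"],st["moment"])
```

```text
[0.58943776 0.04790562 0.12011035] [ 0.80652781 -1.72645312 14.40222613] [-0.0498194  -0.02943278  0.00335116]
```

play_rows --plan '[[[1,0.002,-0.002,0,0],[1,0.004,-0.003,0,0],[1,0.006,-0.003,0,0],[1,0.008,-0.003,0,0],[1,0.008,-0.003,0,0]]]'

```text
clock: 20.1
position: [0.5882, 0.0481, 0.1135]
ee_rot: [0.481, 0.544, 0.455, -0.515]
contact_force: [0.2, -1.3, 10.4]
width: 0.0001
```

Run:
```python
from press import *
st=manip.get_state(); R=q2R(st["ee_rot"]); print(st["position"],st["contact_force"],st["moment"])
snap("side","18"); crop("side","18",220,150,310,250,6,"c26"); snap("wrist","18")
import tin; tin.tinplane("18",182,270,185,240)
```

```text
[0.5882325  0.04813742 0.11354822] [ 0.21984238 -1.26570727 10.43446624] [-0.023991    0.04843977 -0.00902736]
18 normal [-0.399  0.001  0.917] theta(30=level,0=flat) 23.5 width 51.2 y 2.9 46.3 tin centre nest mm [ 0.7 10.5] 24.6 10584
```

View pics/c26.png

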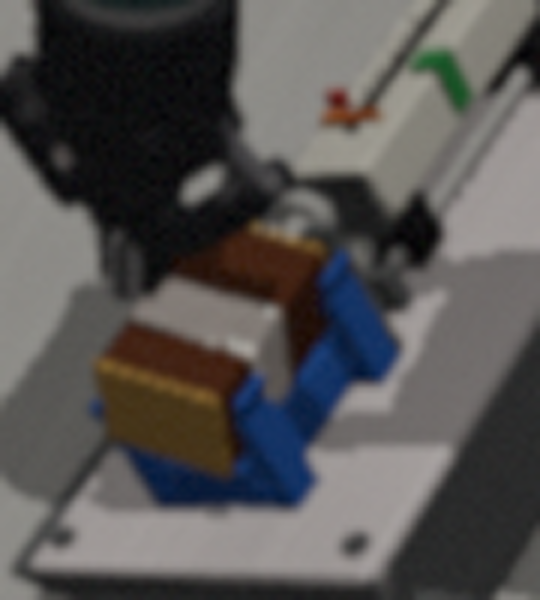

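View pics/wrist18.png

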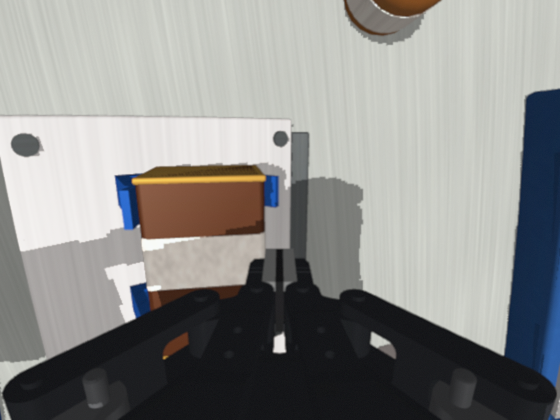

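It is rotating: θ is down to 23.5° and the force has dropped. Continuing to press.

play_rows --plan '[[[1,0.003,-0.001,0,0],[1,0.005,-0.001,0,0],[1,0.007,-0.001,0,0],[1,0.009,-0.001,0,0],[1,0.01,-0.001,0,0]]]'

```text
clock: 20.7
position: [0.598, 0.047, 0.1119]
ee_rot: [0.487, 0.55, 0.449, -0.509]
contact_force: [5.3, -2.6, 31.7]
width: 0.0003
```

Run:
```python
from press import *
st=manip.get_state(); R=q2R(st["ee_rot"]); print(st["position"],st["contact_force"],st["moment"])
snap("wrist","19")
import tin; tin.tinplane("19",182,265,185,240)
```

```text
[0.59799385 0.04700099 0.11185803] [ 5.31628882 -2.57376494 31.69931189] [-0.36249005 -0.9989283   0.00292679]
19 normal [-0.195 -0.003  0.981] theta(30=level,0=flat) 11.2 width 48.3 y 4.6 46.3 tin centre nest mm [ 3.5 16.6] 25.5 10215
```

Run:
```python
from h import *
snap("side","19"); crop("side","19",220,150,310,250,6,"c27")
```

```text
(no output)
```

View pics/c27.png

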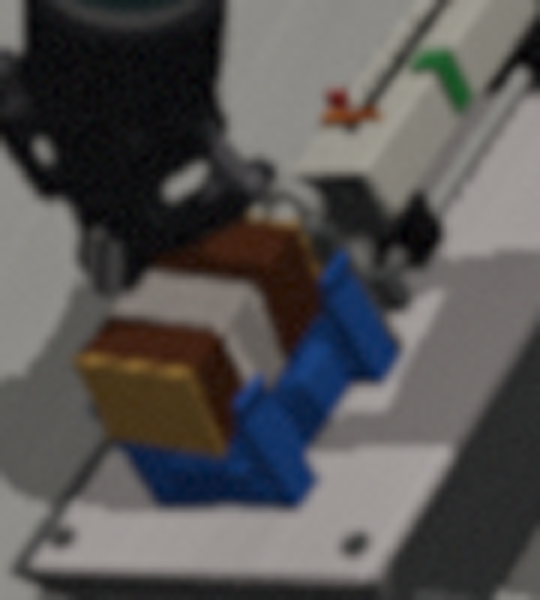

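View pics/wrist19.png

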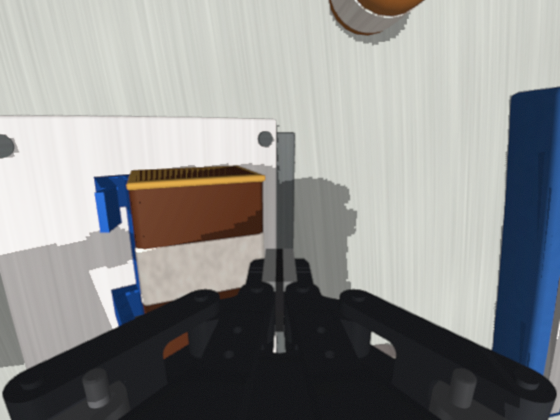

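The tin is now at θ≈11°, pivoting on its downhill edge, which is still on the flare, with its uphill edge raised. While pressing, I'll drag it uphill so the edge slides inside the guide.

play_rows --plan '[[[1,0.005,-0.004,0,0],[1,0.006,-0.008,0,0],[1,0.006,-0.012,0,0],[1,0.006,-0.014,0,0],[1,0.006,-0.016,0,0]]]'

```text
clock: 21.3
position: [0.5918, 0.0478, 0.1131]
ee_rot: [0.493, 0.555, 0.443, -0.503]
contact_force: [0.4, -1.6, 34.5]
width: 0.0002
```

Run:
```python
from press import *
st=manip.get_state(); R=q2R(st["ee_rot"]); print(st["position"],st["contact_force"],st["moment"],"tilt",np.degrees(np.arccos(-(RN.T@R[:,0])[2])))
snap("wrist","20");snap("side","20"); crop("side","20",220,150,310,250,6,"c28")
import tin; tin.tinplane("20",190,265,185,230)
```

```text
[0.59180261 0.04783008 0.11313832] [ 0.36737738 -1.55462514 34.54051863] [-0.29069435 -0.27176048 -0.01224808] tilt 35.94722216643734
20 normal [-0.339 -0.003  0.941] theta(30=level,0=flat) 19.8 width 46.2 y 7.9 46.3 tin centre nest mm [ 3.1 12.6] 27.1 8820
```

View pics/c28.png

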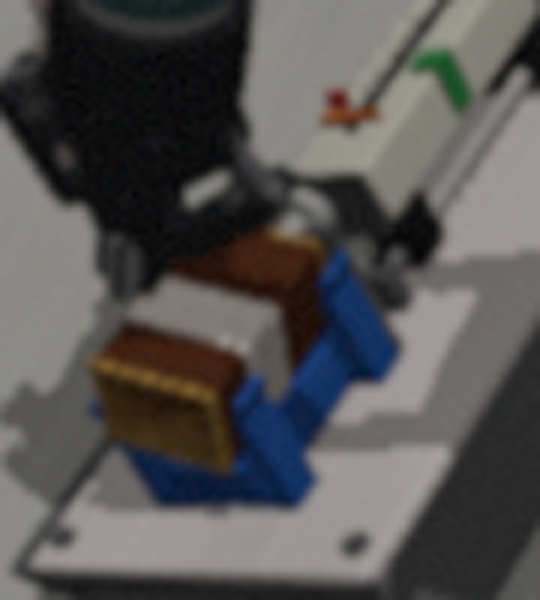

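View pics/wrist20.png

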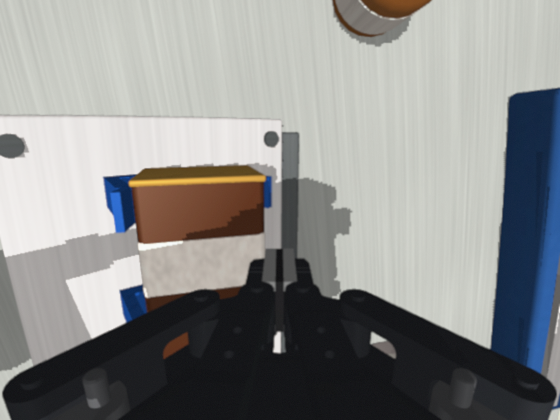

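Repeated loaded calls have let the tool lean about 6° the wrong way (tip downhill), because each call starts from the measured pose. I'll release, then correct the lean by pushing the closed fingertips downhill against the solid uphill post. A lean the other way also helps lay the tin.

```bash
cat > go.py <<'E'
from tgt import *
def goto_tip(p_nest_mm, tipback=28, dz=0):
    st=manip.get_state(); R=q2R(st["ee_rot"])
    T=nest+RN@(np.array(p_nest_mm)/1000)+np.array([0,0,dz/1000])+R[:,0]*tipback/1000
    print(p_nest_mm,dz,"TCP",T.round(4),"shift",(R.T@(T-st["position"])).round(4))
def tilt():
    st=manip.get_state(); R=q2R(st["ee_rot"]); x=RN.T@R[:,0]
    print("theta of tool (30=vertical)",np.degrees(np.arctan2(x[0],-x[2])).round(2),"side lean",np.degrees(np.arcsin(x[1])).round(2),"yaw",np.degrees(np.arctan2(R[1,2],R[0,2])).round(2),"F",np.round(st["contact_force"],1),"pos",np.round(st["position"],4),"w",round(float(st["width"]),4),"t",st["clock"])
E
python3 - <<'E'
from go import *
tilt()
goto_tip((-52,31,-15),dz=60); goto_tip((-52,31,-15)); goto_tip((-40,31,-15))
E
```

```text
theta of tool (30=vertical) 35.88 side lean 0.46 yaw -97.03 F [ 0.  -2.2 33.8] pos [0.5911 0.0479 0.1132] w -0.0003 t 21.4
(-52, 31, -15) 60 TCP [0.5016 0.0894 0.1598] shift [-0.0555 -0.0888 -0.0306]
(-52, 31, -15) 0 TCP [0.5016 0.0894 0.0998] shift [ 0.0042 -0.0948 -0.0302]
(-40, 31, -15) 0 TCP [0.5119 0.0882 0.0938] shift [ 0.0112 -0.085  -0.0301]
```

play_rows --plan '[[[1,-0.03,0.002,0,0],[1,-0.07,0,0,0],[1,-0.075,-0.03,-0.01,0],[1,-0.07,-0.06,-0.02,0],[1,-0.06,-0.09,-0.03,0],[1,-0.035,-0.095,-0.03,0],[1,-0.01,-0.096,-0.03,0],[1,0.004,-0.095,-0.03,0],[1,0.004,-0.095,-0.03,0]]]'

```text
clock: 22.3
position: [0.4983, 0.0892, 0.097]
ee_rot: [0.491, 0.553, 0.445, -0.506]
contact_force: [-0.1, -0.1, 0.5]
width: 0.0
```

Run:
```python
from go import *
tilt()
goto_tip((-52,31,-15)); goto_tip((-36,31,-15))
snap("wrist","21");snap("side","21"); crop("side","21",220,150,310,250,6,"c29")
```

```text
theta of tool (30=vertical) 35.44 side lean 0.39 yaw -97.02 F [-0.1 -0.1  0.5] pos [0.4983 0.0892 0.097 ] w 0.0 t 22.3
(-52, 31, -15) 0 TCP [0.5014 0.0894 0.0998] shift [-0.0025  0.0033 -0.0006]
(-36, 31, -15) 0 TCP [0.5151 0.0877 0.0917] shift [ 0.0068  0.0163 -0.0005]
```

View pics/c29.png

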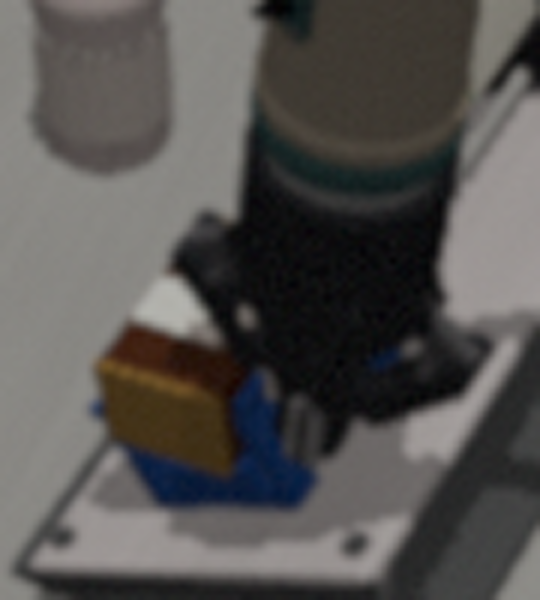

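View pics/wrist21.png

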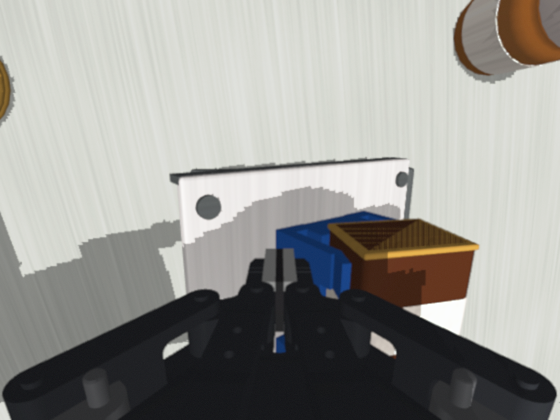

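play_rows --plan '[[[1,0,0.006,0,0],[1,0,0.01,0,0],[1,0,0.015,0,0],[1,0,0.02,0,0],[1,0,0.024,0,0]]]'

```text
clock: 22.9
position: [0.5095, 0.0882, 0.1006]
ee_rot: [0.484, 0.548, 0.451, -0.512]
contact_force: [-35.3, 6.5, 28.7]
width: 0.0
```

Run:
```python
from go import *
tilt()
```

```text
theta of tool (30=vertical) 34.04 side lean 0.41 yaw -97.11 F [-35.3   6.5  28.7] pos [0.5095 0.0882 0.1006] w 0.0 t 22.9
```

play_rows --plan '[[[1,0,0.008,0,0],[1,0,0.013,0,0],[1,0,0.013,0,0]]]'

```text
clock: 23.2
position: [0.5085, 0.0884, 0.1009]
ee_rot: [0.477, 0.541, 0.459, -0.519]
contact_force: [-27.7, 5.4, 22.2]
width: 0.0002
```

Run:
```python
from go import *
tilt()
```

```text
theta of tool (30=vertical) 32.46 side lean 0.38 yaw -97.15 F [-27.7   5.4  22.2] pos [0.5085 0.0884 0.1009] w 0.0002 t 23.2
```

play_rows --plan '[[[1,0,0.008,0,0],[1,0,0.013,0,0],[1,0,0.013,0,0]]]'

```text
clock: 23.5
position: [0.5076, 0.0885, 0.1012]
ee_rot: [0.47, 0.535, 0.466, -0.526]
contact_force: [-27.4, 4.1, 20.7]
width: -0.0001
```

Run:
```python
from go import *
tilt()
```

```text
theta of tool (30=vertical) 30.89 side lean 0.35 yaw -97.18 F [-27.4   4.1  20.7] pos [0.5076 0.0885 0.1012] w -0.0001 t 23.5
```

play_rows --plan '[[[1,0,0.012,0,0],[1,0,0.014,0,0],[1,0,0.014,0,0]]]'

```text
clock: 23.8
position: [0.5067, 0.0886, 0.1016]
ee_rot: [-0.462, -0.528, -0.473, 0.533]
contact_force: [-26.7, 5.1, 24.3]
width: -0.0004
```

play_rows --plan '[[[1,0,0.012,0,0],[1,0,0.014,0,0],[1,0,0.014,0,0]]]'

```text
clock: 24.1
position: [0.5056, 0.0887, 0.1019]
ee_rot: [-0.454, -0.521, -0.481, 0.54]
contact_force: [-28.8, 3.8, 24.0]
width: -0.0
```

play_rows --plan '[[[1,0,0.012,0,0],[1,0,0.014,0,0],[1,0,0.014,0,0]]]'

```text
clock: 24.4
position: [0.5046, 0.0888, 0.1024]
ee_rot: [-0.446, -0.514, -0.488, 0.547]
contact_force: [-28.7, 3.5, 24.1]
width: 0.0005
```

Run:
```python
from go import *
tilt()
```

```text
theta of tool (30=vertical) 25.84 side lean 0.24 yaw -97.23 F [-28.7   3.5  24.1] pos [0.5046 0.0888 0.1024] w 0.0005 t 24.4
```

play_rows --plan '[[[1,0,0.012,0,0],[1,0,0.014,0,0],[1,0,0.014,0,0]]]'

```text
clock: 24.7
position: [0.5035, 0.0889, 0.1028]
ee_rot: [-0.438, -0.506, -0.495, 0.553]
contact_force: [-28.0, 4.6, 23.6]
width: -0.0002
```

play_rows --plan '[[[1,0,0.012,0,0],[1,0,0.014,0,0],[1,0,0.014,0,0]]]'

```text
clock: 25.0
position: [0.5024, 0.089, 0.1032]
ee_rot: [-0.43, -0.498, -0.503, 0.56]
contact_force: [-27.7, 3.5, 24.5]
width: -0.0001
```

play_rows --plan '[[[1,0,0.012,0,0],[1,0,0.014,0,0],[1,0,0.014,0,0]]]'

```text
clock: 25.3
position: [0.5013, 0.0891, 0.1037]
ee_rot: [-0.422, -0.491, -0.51, 0.566]
contact_force: [-27.3, 3.3, 24.6]
width: 0.0001
```

play_rows --plan '[[[1,0,0.012,0,0],[1,0,0.014,0,0],[1,0,0.014,0,0]]]'

```text
clock: 25.6
position: [0.5002, 0.0892, 0.1043]
ee_rot: [-0.414, -0.483, -0.517, 0.573]
contact_force: [-27.3, 2.6, 24.5]
width: -0.0005
```

play_rows --plan '[[[1,0,0.012,0,0],[1,0,0.014,0,0],[1,0,0.014,0,0]]]'

```text
clock: 25.9
position: [0.499, 0.0893, 0.105]
ee_rot: [-0.405, -0.474, -0.525, 0.579]
contact_force: [-28.0, 2.9, 25.7]
width: 0.0004
```

play_rows --plan '[[[1,0,0.012,0,0],[1,0,0.014,0,0],[1,0,0.014,0,0]]]'

```text
clock: 26.2
position: [0.4979, 0.0894, 0.1057]
ee_rot: [-0.397, -0.466, -0.532, 0.585]
contact_force: [-26.4, 2.5, 25.2]
width: -0.0003
```

Run:
```python
from go import *
tilt()
```

```text
theta of tool (30=vertical) 15.52 side lean -0.02 yaw -97.09 F [-26.4   2.5  25.2] pos [0.4979 0.0894 0.1057] w -0.0003 t 26.2
```

play_rows --plan '[[[1,0,0.012,0,0],[1,0,0.014,0,0],[1,0,0.014,0,0]]]'

```text
clock: 26.5
position: [0.4968, 0.0895, 0.1064]
ee_rot: [-0.388, -0.458, -0.539, 0.591]
contact_force: [-26.4, 2.8, 26.1]
width: -0.0001
```

play_rows --plan '[[[1,0,0.012,0,0],[1,0,0.014,0,0],[1,0,0.014,0,0]]]'

```text
clock: 26.8
position: [0.4957, 0.0896, 0.1071]
ee_rot: [-0.38, -0.449, -0.546, 0.597]
contact_force: [-25.4, 3.3, 26.0]
width: -0.0003
```

play_rows --plan '[[[1,0,0.012,0,0],[1,0,0.014,0,0],[1,0,0.014,0,0]]]'

```text
clock: 27.1
position: [0.4947, 0.0897, 0.1079]
ee_rot: [-0.371, -0.44, -0.553, 0.603]
contact_force: [-25.4, 2.7, 26.2]
width: -0.0001
```

play_rows --plan '[[[1,0,0.012,0,0],[1,0,0.014,0,0],[1,0,0.014,0,0]]]'

```text
clock: 27.4
position: [0.4937, 0.0898, 0.1088]
ee_rot: [-0.362, -0.431, -0.559, 0.608]
contact_force: [-25.3, 3.1, 26.8]
width: 0.0001
```

Run:
```python
from go import *
tilt()
```

```text
theta of tool (30=vertical) 8.56 side lean -0.23 yaw -96.87 F [-25.3   3.1  26.8] pos [0.4937 0.0898 0.1088] w 0.0001 t 27.4
```

play_rows --plan '[[[1,0,-0.004,0,0],[0.8,-0.03,-0.005,0,0],[0.4,-0.07,0,0.005,0],[0,-0.1,0.02,0.02,0],[0,-0.11,0.04,0.03,0],[0,-0.11,0.05,0.03,0],[0,-0.11,0.05,0.03,0]]]'

```text
clock: 28.1
position: [0.5773, 0.0497, 0.1914]
ee_rot: [-0.362, -0.431, -0.559, 0.608]
contact_force: [-0.4, 0.8, -0.1]
width: 0.0845
```

Run:
```python
from go import *
snap("wrist","22"); tilt()
```

```text
theta of tool (30=vertical) 8.41 side lean -0.21 yaw -96.88 F [-0.8  0.6  0.2] pos [0.5759 0.0502 0.1916] w 0.0855 t 28.15
```

View pics/wrist22.png

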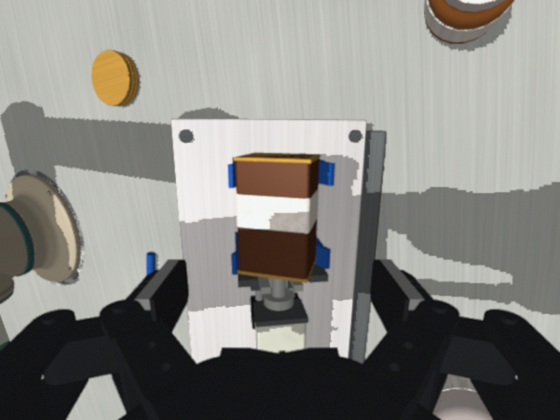

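The view is now nearly square to the bed, with the tin at about (277,215) between the posts. Measuring, then gripping.

Run:
```python
from go import *
import tin
tin.tinplane("22",245,310,170,265)
import tgt
st=manip.get_state(); R=q2R(st["ee_rot"])
def sh(c,back=30):
    T=nest+RN@(np.array(c)/1000)+R[:,0]*back/1000; print(c,"TCP",T.round(4),"shift",(R.T@(T-st["position"])).round(4))
for c in ((-1.3,-1,10.3),): sh(c,30); sh(c,10)
```

```text
22 normal [-0.401 -0.002  0.916] theta(30=level,0=flat) 23.6 width 54.6 y -44.1 45.9 tin centre nest mm [-1.8  9.5] 0.9 8695
(-1.3, -1, 10.3) TCP [0.5399 0.0521 0.0962] shift [0.1019 0.0019 0.0022]
(-1.3, -1, 10.3) TCP [0.5473 0.0512 0.1148] shift [0.0819 0.0019 0.0022]
```

play_rows --plan '[[[0,0.04,0.002,0.002,0],[0,0.075,0.002,0.002,0],[0,0.095,0.002,0.002,0],[0,0.105,0.002,0.002,0],[0,0.106,0.002,0.002,0],[0.5,0.106,0.002,0.002,0],[0.5,0.106,0.002,0.002,0],[0.5,0.106,0.002,0.002,0],[0.5,0.106,0.002,0.002,0],[0.5,0.106,0.002,0.002,0]]]' --grip_force 50

```text
clock: 29.15
position: [0.5372, 0.0529, 0.0953]
ee_rot: [-0.361, -0.43, -0.561, 0.609]
contact_force: [-4.5, 1.0, 8.5]
width: 0.0601
```

Run:
```python
from go import *
snap("wrist","23"); tilt()
import tin
tin.tinplane("23",230,330,195,300)
```

```text
theta of tool (30=vertical) 8.27 side lean -0.18 yaw -96.88 F [-4.7  0.3  8.8] pos [0.5372 0.0529 0.0953] w 0.0598 t 29.2
23 normal [-0.405  0.004  0.914] theta(30=level,0=flat) 23.9 width 54.3 y -19.2 46.3 tin centre nest mm [-1.8  9.4] 13.5 20033
```

View pics/wrist23.png

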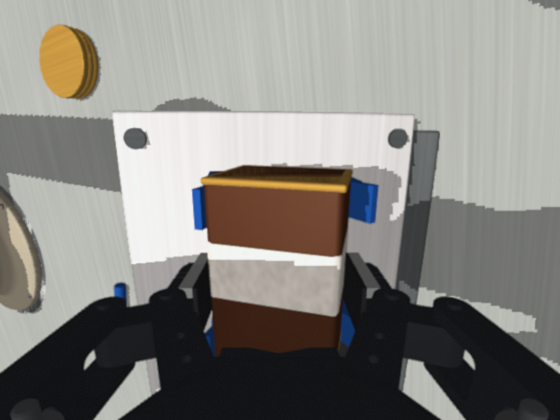

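play_rows --plan '[[[0.6,-0.004,0,0,0],[0.6,-0.009,-0.001,0,0],[0.6,-0.014,-0.001,0,0],[0.6,-0.018,-0.001,0,0],[0.6,-0.018,-0.001,0,0]]]' --grip_force 80

```text
clock: 29.7
position: [0.5438, 0.0521, 0.1127]
ee_rot: [-0.361, -0.431, -0.56, 0.609]
contact_force: [-0.4, 0.1, -4.0]
width: 0.0586
```

Run:
```python
from go import *
snap("wrist","24"); tilt()
import tin
tin.tinplane("24",230,330,195,300)
```

```text
theta of tool (30=vertical) 8.31 side lean -0.18 yaw -96.88 F [-0.3  0.3 -4.1] pos [0.5434 0.0522 0.1124] w 0.058 t 29.75
24 normal [-0.405  0.005  0.914] theta(30=level,0=flat) 23.9 width 54.3 y -19.5 46.3 tin centre nest mm [-4.5 27.4] 13.4 20002
```

View pics/wrist24.png

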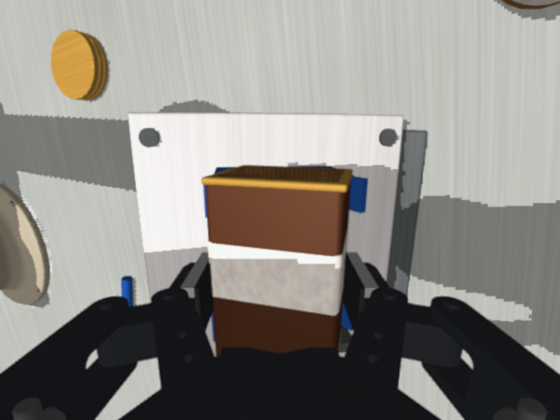

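play_rows --plan '[[[0.6,0.006,0,0,0],[0.6,0.012,-0.001,0,0],[0.6,0.016,-0.001,0,0],[0.6,0.018,-0.001,0,0],[0.6,0.02,-0.002,0,0],[0.6,0.022,-0.002,0,0],[0.6,0.024,-0.002,0,0]]]' --grip_force 40

```text
clock: 30.45
position: [0.5357, 0.053, 0.0961]
ee_rot: [-0.363, -0.433, -0.559, 0.607]
contact_force: [7.5, -1.3, 30.7]
width: 0.0586
```

Run:
```python
from go import *
snap("wrist","25"); tilt()
import tin
tin.tinplane("25",230,330,195,300)
```

```text
theta of tool (30=vertical) 8.74 side lean -0.15 yaw -96.89 F [ 5.5 -1.2 22.9] pos [0.5357 0.053  0.0962] w 0.0586 t 30.5
25 normal [-0.406  0.004  0.914] theta(30=level,0=flat) 23.9 width 54.3 y -19.4 46.1 tin centre nest mm [-3.6  9.1] 13.4 20034
```

play_rows --plan '[[[0.3,0,0,0,0],[0.25,0,0,0,0],[0.2,0,0,0,0],[0.15,0,0,0,0],[0.1,0,0,0,0],[0,0,0,0,0],[0,0,0,0,0]]]'

```text
clock: 31.2
position: [0.5355, 0.053, 0.096]
ee_rot: [-0.363, -0.432, -0.559, 0.607]
contact_force: [-0.3, 0.6, 0.9]
width: 0.0851
```

Run:
```python
from go import *
snap("wrist","26"); tilt()
import tin
tin.tinplane("26",230,330,195,300)
```

```text
theta of tool (30=vertical) 8.72 side lean -0.16 yaw -96.89 F [-0.2 -0.3 -0.3] pos [0.5355 0.053  0.096 ] w 0.0856 t 31.25
26 normal [-0.402  0.004  0.916] theta(30=level,0=flat) 23.7 width 54.1 y -19.2 46.5 tin centre nest mm [-2.2  9.4] 13.6 20179
```

View pics/wrist26.png

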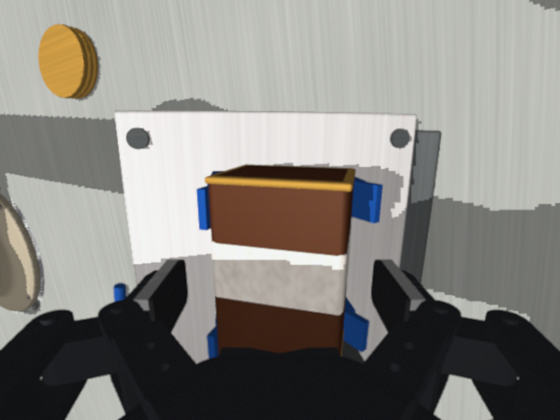

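play_rows --plan '[[[0.18,0.003,0,0,0],[0.18,0.003,-0.002,0,0],[0.18,0.003,-0.004,0,0],[0.18,0.003,-0.006,0,0],[0.18,0.003,-0.008,0,0],[0.18,0.003,-0.01,0,0],[0.18,0.003,-0.012,0,0]]]'

```text
clock: 31.95
position: [0.5313, 0.0539, 0.0964]
ee_rot: [-0.368, -0.438, -0.555, 0.604]
contact_force: [16.5, -1.8, -9.1]
width: 0.0699
```

Run:
```python
from go import *
snap("wrist","27"); tilt()
import tin
tin.tinplane("27",235,330,195,300)
```

```text
theta of tool (30=vertical) 9.77 side lean -0.09 yaw -96.92 F [14.  -0.4 -6.9] pos [0.5314 0.0539 0.0965] w 0.0703 t 32.0
27 normal [-0.453 -0.006  0.891] theta(30=level,0=flat) 26.9 width 54.2 y -17.9 46.3 tin centre nest mm [-4.7 10.5] 14.2 20188
```

View pics/wrist27.png

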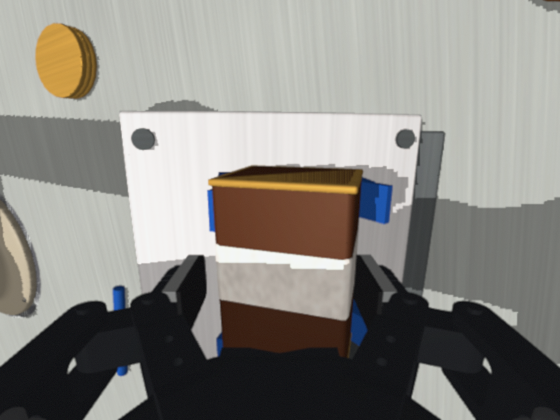

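Run:
```python
from go import *
st=manip.get_state(); R=q2R(st["ee_rot"])
c=nest+RN@np.array([-4.7,.9,10.5])/1000
print("tin centre in tool",R.T@(c-st["position"])*1000)
t=np.radians(26.9)
for n,a,b in (("A",-28,-22),("B",28,-22),("C",-28,22),("D",28,22)):
    p=np.array([-4.7+a*np.cos(t)-b*np.sin(t),.9,10.5+a*np.sin(t)+b*np.cos(t)]); print(n,p.round(1),(R.T@(nest+RN@p/1000-st["position"])*1000).round(1))
```

```text
tin centre in tool [-33.46859956   5.64386387  -1.19469843]
A [-19.7   0.9 -21.8] [ -4.2 -14.6  -1.3]
B [30.2  0.9  3.5] [-20.7  38.9  -1.1]
C [-39.6   0.9  17.5] [-46.2 -27.6  -1.3]
D [10.3  0.9 42.8] [-62.7  25.9  -1.1]
```

play_rows --plan '[[[0.18,0.002,0.002,0,0],[0.18,0.005,0.003,0,0],[0.6,0.005,0.003,0,0],[0.6,0.005,0.003,0,0],[0.6,0.005,0.003,0,0],[0.6,0.007,0.003,0,0],[0.6,0.009,0.003,0,0],[0.6,0.011,0.003,0,0],[0.6,0.013,0.003,0,0]]]' --grip_force 20

```text
clock: 32.9
position: [0.5335, 0.0536, 0.0838]
ee_rot: [-0.37, -0.441, -0.553, 0.602]
contact_force: [8.9, -0.3, 2.2]
width: 0.0559
```

Run:
```python
from go import *
snap("wrist","28"); tilt()
import tin
tin.tinplane("28",235,330,195,300)
```

```text
theta of tool (30=vertical) 10.27 side lean -0.06 yaw -96.94 F [ 7.7 -1.6  1.1] pos [0.5334 0.0536 0.0835] w 0.0562 t 32.95
28 normal [-0.199  0.005  0.98 ] theta(30=level,0=flat) 11.5 width 55.9 y -11.1 47.0 tin centre nest mm [-3.1  4.2] 17.9 22110
```

View pics/wrist28.png

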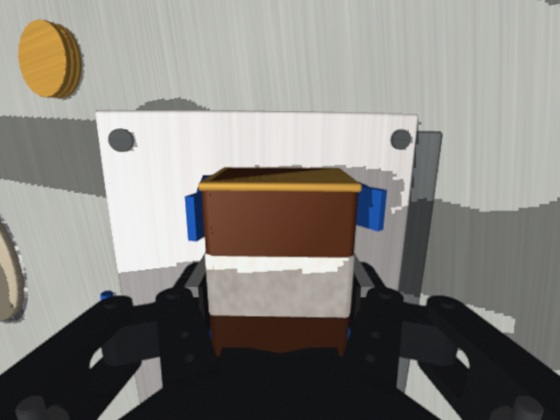

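The tin snapped flush to the pads: θ is 11.5°, the centre is at (−3.1, 4.2), and the downhill edge is inside the guide. Releasing now should let it drop flat.

play_rows --plan '[[[0.33,0,0,0,0],[0.3,0,0.001,0,0],[0.26,0,0.002,0,0],[0.2,0,0.002,0,0],[0.1,0,0.002,0,0],[0,0,0.002,0,0],[0,0,0.002,0,0],[0,-0.03,0.002,0,0],[0,-0.07,0,0,0],[0,-0.1,0,0,0],[0,-0.1,0,0,0]]]'

```text
clock: 34.05
position: [0.5704, 0.0492, 0.1814]
ee_rot: [-0.373, -0.443, -0.551, 0.6]
contact_force: [-0.1, -0.8, -0.1]
width: 0.0856
```

Run:
```python
from go import *
snap("wrist","29"); tilt(); snap("side","29"); crop("side","29",220,150,310,250,6,"c30")
import tin
tin.tinplane("29",245,310,175,265)
```

```text
theta of tool (30=vertical) 10.53 side lean -0.04 yaw -96.95 F [0.3 0.2 0.4] pos [0.5686 0.0494 0.1793] w 0.0853 t 34.1
29 normal [-0.009 -0.002  1.   ] theta(30=level,0=flat) 0.5 width 54.4 y -43.5 46.4 tin centre nest mm [1.1 0.1] 1.4 9037
```

View pics/wrist29.png

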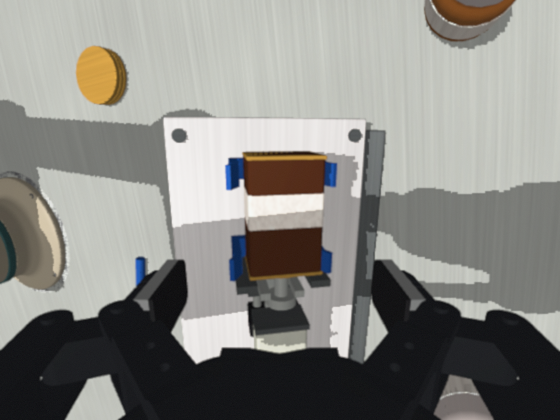

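View pics/c30.png

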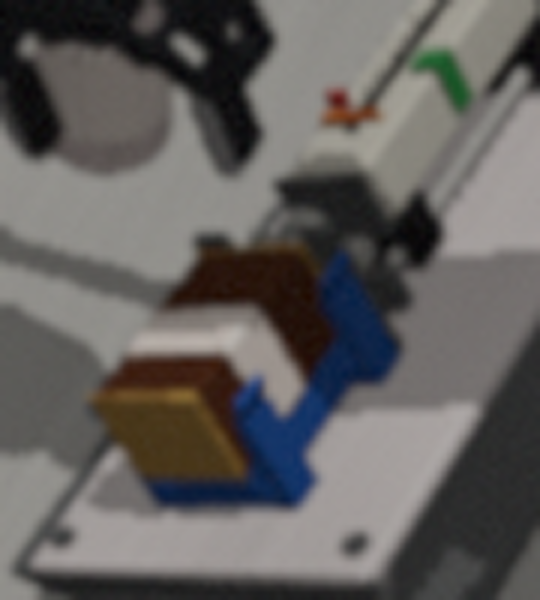

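The tin is flat in the nest: θ is 0.5°, with its centre at (1.1, 1.4, 0.1) mm. Now the handle.

Run:
```python
from go import *
from tester import cloud
X,im=cloud("top","0"); L=(X-nest)@RN*1000
for uv in ((388,209),(383,206),(392,212),(396,214),(400,205),(378,210),(335,206),(300,203)): print(uv,L[uv[1],uv[0]].round(0),im[uv[1],uv[0]])
st=manip.get_state(); R=q2R(st["ee_rot"])
T=nest+RN@np.array([0,-285,75])/1000; print("TCP",T,"shift",(R.T@(T-st["position"])).round(3))
```

```text
(388, 209) [  -7. -302.   22.] [39 39 40]
(383, 206) [  -8. -286.   34.] [44 41 39]
(392, 212) [  -6. -316.   11.] [38 39 38]
(396, 214) [ -14. -324.   16.] [34 35 33]
(400, 205) [   5. -330.   31.] [65 65 61]
(378, 210) [  -5. -280.    9.] [96 65 50]
(335, 206) [ -20. -167.   19.] [ 96 120  91]
(300, 203) [ -2. -78. -17.] [132 130 125]
TCP [ 0.5489641  -0.23519177  0.17937177] shift [-0.007  0.015  0.285]
```

play_rows --plan '[[[0,-0.005,0.003,0.045,0],[0,-0.01,0.006,0.09,0],[0,-0.01,0.01,0.135,0],[0,-0.01,0.013,0.18,0],[0,-0.01,0.015,0.225,0],[0,-0.01,0.015,0.265,0],[0,-0.01,0.015,0.295,0],[0,-0.01,0.015,0.295,0]]]'

```text
clock: 34.95
position: [0.5467, -0.2491, 0.1798]
ee_rot: [-0.368, -0.441, -0.553, 0.604]
contact_force: [-0.3, 0.6, 0.7]
width: 0.0849
```

Run:
```python
from go import *
snap("wrist","30"); tilt()
```

```text
theta of tool (30=vertical) 10.09 side lean 0.08 yaw -97.13 F [ 0.   0.6 -0.5] pos [ 0.5472 -0.2466  0.1801] w 0.0853 t 35.0
```

View pics/wrist30.png

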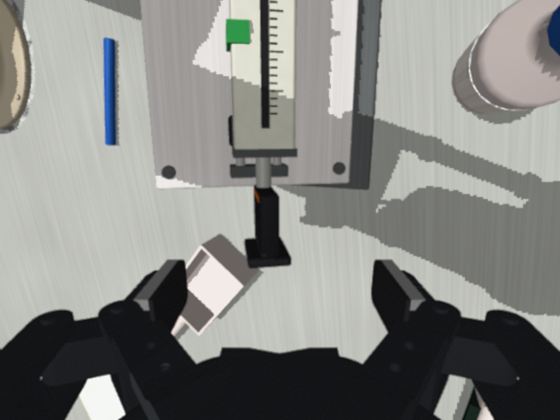

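The wrist view shows the paddle from (265,190) to its lip at about (267,252), and the green window at (238,33). The scoop bowl at (208,285) lies well below. Measuring the handle.

Run:
```python
from go import *
from tester import cloud
X,im=cloud("wrist","30"); L=(X-nest)@RN*1000
st=load("wrist","30")[0]; R=q2R(st["ee_rot"]); T=(X-st["position"])@R*1000
dark=(im.sum(2)<130)
def ext(v0,v1,u0,u1,nm):
    m=np.zeros(dark.shape,bool); m[v0:v1,u0:u1]=1; m&=np.isfinite(L[...,0])&dark&(L[...,2]>-40)
    Q=L[m]; print(nm,len(Q),[np.percentile(Q[:,k],[2,10,50,90,98]).round(1).tolist() for k in range(3)])
    Q=T[m]; print("   tool",[np.percentile(Q[:,k],[2,50,98]).round(1).tolist() for k in range(3)])
ext(192,238,250,285,"paddle"); ext(238,270,240,295,"lip"); ext(148,158,230,300,"housing end")
for uv in ((266,200),(266,220),(266,236),(266,246),(266,258),(280,246),(252,246),(262,152)): print(uv,L[uv[1],uv[0]].round(1),T[uv[1],uv[0]].round(1))
g=(im[...,1].astype(int)-im[...,0]>40)&(im[...,1]>80); g[60:]=0
print("green",[np.percentile(L[g][:,k],[2,50,98]).round(1).tolist() for k in range(3)])
```

```text
paddle 998 [[-7.2, -7.1, -2.5, 3.5, 4.7], [-310.9, -306.0, -292.8, -279.4, -278.0], [2.3, 18.8, 33.3, 34.4, 34.9]]
   tool [[39.4, 41.2, 70.6], [-19.0, -9.4, -1.9], [-21.0, -6.3, 11.8]]
lip 1070 [[-15.4, -13.2, -3.3, 9.9, 13.0], [-329.4, -327.6, -324.1, -312.4, -309.4], [-3.1, 9.8, 33.0, 34.2, 34.7]]
   tool [[38.8, 41.8, 75.6], [-25.6, -9.8, 5.3], [10.3, 25.0, 30.3]]Traceback (most recent call last):
  File "<stdin>", line 10, in <module>
  File "<stdin>", line 8, in ext
    return _quantile_unchecked(
        a, q, axis, out, overwrite_input, method, keepdims, weights)
    return _ureduce(a,
                    func=_quantile_ureduce_func,
    ...<5 lines>...
                    overwrite_input=overwrite_input,
                    method=method)
    r = func(a, **kwargs)
    result = _quantile(arr,
                       quantiles=q,
    ...<2 lines>...
                       out=out,
                       weights=wgt)
    slices_having_nans = np.isnan(arr[-1, ...])
                                  ~~~^^^^^^^^^
IndexError: index -1 is out of bounds for axis 0 with size 0
```

Run:
```python
from go import *
from tester import cloud
goto_tip((-1,-302,8),29)
X,im=cloud("wrist","30"); L=(X-nest)@RN*1000
for uv in ((266,195),(266,230),(266,246),(266,258),(280,250),(252,250),(262,152),(262,140)): print(uv,L[uv[1],uv[0]].round(1))
g=(im[...,1].astype(int)-im[...,0]>30)&(im[...,1]>60); g[70:]=0; g[:,:200]=0; g[:,300:]=0
print("green",g.sum(),[np.nanpercentile(L[g][:,k],[2,50,98]).round(1).tolist() for k in range(3)])
```

```text
(-1, -302, 8) 0 TCP [ 0.5027 -0.2465  0.0947] shift [ 0.0953 -0.0122  0.0056]
(266, 195) [  -2.4 -278.3   31.2]
(266, 230) [  -3.  -302.9   33.2]
(266, 246) [  -3.2 -314.6   33.7]
(266, 258) [  -3.1 -324.5   32.3]
(280, 250) [   9.2 -323.8   20.7]
(252, 250) [ -11.9 -323.7   17.3]
(262, 152) [  -2.9 -250.4   15.8]
(262, 140) [  -2.8 -242.    16.1]
green 586 [[-25.1, -18.2, -10.5], [-179.8, -173.1, -166.1], [10.6, 17.0, 18.5]]
```

Run:
```python
from go import *
from tester import cloud
for cam_,tag,box in (("wrist","1",(300,300,360,345)),("top","0",(310,185,350,210))):
    X,im=cloud(cam_,tag); L=(X-nest)@RN*1000; hsv=cv2.cvtColor(im,cv2.COLOR_RGB2HSV)
    x0,y0,x1,y1=box; b=np.zeros((420,560),bool); b[y0:y1,x0:x1]=1
    o=b&(hsv[...,0]>4)&(hsv[...,0]<18)&(hsv[...,1]>130); r=b&((hsv[...,0]<=3)|(hsv[...,0]>172))&(hsv[...,1]>130); g=b&(hsv[...,0]>45)&(hsv[...,0]<85)&(hsv[...,1]>100)
    for nm,m in (("orange",o),("red",r),("green",g)):
        Q=L[m]; Q=Q[np.isfinite(Q[:,0])]
        if len(Q): print(cam_,tag,nm,len(Q),[np.percentile(Q[:,k],[3,50,97]).round(1).tolist() for k in range(3)], np.argwhere(m).mean(0)[::-1].round(1))
```

```text
wrist 1 orange 67 [[-13.7, -1.4, 12.5], [-133.8, -131.4, -130.3], [16.0, 20.4, 22.0]] [337.2 316.4]
wrist 1 red 31 [[9.9, 14.4, 19.7], [-146.7, -144.8, -143.5], [17.3, 21.8, 24.1]] [345.9 322. ]
wrist 1 green 107 [[-26.1, -25.2, -12.6], [-177.6, -168.8, -165.3], [-5.4, 8.3, 17.3]] [317.1 340.7]
top 0 orange 4 [[-4.6, -1.5, 1.7], [-134.6, -131.9, -131.5], [16.0, 20.6, 21.7]] [322.2 198. ]
top 0 red 1 [[13.3, 13.3, 13.3], [-145.6, -145.6, -145.6], [24.9, 24.9, 24.9]] [328. 193.]
top 0 green 20 [[-26.2, -19.9, -11.4], [-177.4, -172.3, -168.9], [13.5, 17.3, 19.7]] [337.  206.6]
```

play_rows --plan '[[[0,0.03,-0.012,0.006,0],[0,0.06,-0.012,0.006,0],[0,0.085,-0.012,0.006,0],[0,0.095,-0.012,0.006,0],[0,0.095,-0.012,0.006,0],[0,0.095,-0.012,0.006,0]]]'

```text
clock: 35.6
position: [0.5038, -0.2466, 0.0955]
ee_rot: [-0.369, -0.441, -0.553, 0.603]
contact_force: [-0.1, 0.2, -0.1]
width: 0.085
```

Run:
```python
from go import *
snap("wrist","31"); tilt(); goto_tip((-1,-302,8),29)
```

```text
theta of tool (30=vertical) 10.21 side lean 0.03 yaw -97.09 F [-0.2  0.8 -0. ] pos [ 0.5042 -0.2469  0.0959] w 0.0851 t 35.65
(-1, -302, 8) 0 TCP [ 0.5028 -0.2465  0.0947] shift [ 0.0016 -0.0009 -0.0002]
```

View pics/wrist31.png

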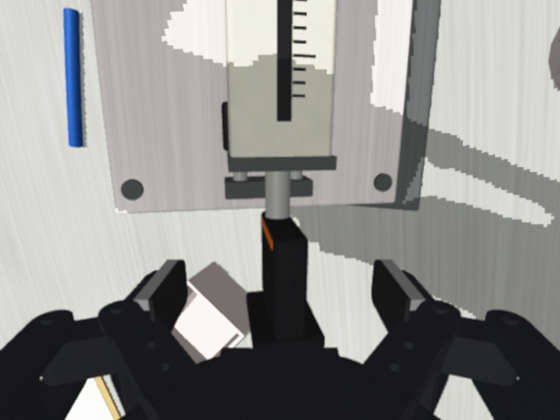

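Pointer at rest is at y≈−132 and the window middle at about −173, so the pull needed is about 41 mm ±7. The gauge also comes along about 8 mm first. Gripping the handle.

play_rows --plan '[[[0.5,0.001,0,0,0],[0.9,0.001,0,0,0],[0.9,0.001,0,0,0],[0.9,0.001,0,0,0],[0.9,0.001,0,0,0],[0.9,0.001,0,0,0],[0.9,0.001,0,0,0],[0.9,0.001,0,0,0]]]' --grip_force 45

```text
clock: 36.45
position: [0.5059, -0.2473, 0.0947]
ee_rot: [-0.37, -0.442, -0.552, 0.602]
contact_force: [5.5, -0.5, 0.0]
width: 0.0173
```

Run:
```python
from go import *
snap("wrist","32"); tilt(); snap("top","32"); snap("side","32")
crop("top","32",280,160,420,250,5.5,"c31"); crop("side","32",260,110,360,220,5,"c32")
```

```text
theta of tool (30=vertical) 10.43 side lean 0.0 yaw -97.07 F [ 6.2 -0.  -1.1] pos [ 0.5058 -0.2473  0.0947] w 0.0173 t 36.5
```

View pics/wrist32.png

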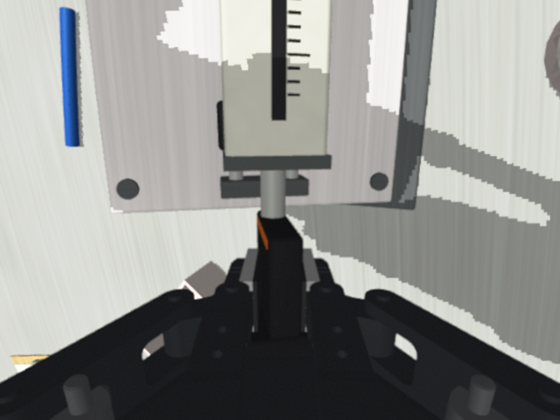

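View pics/c31.png

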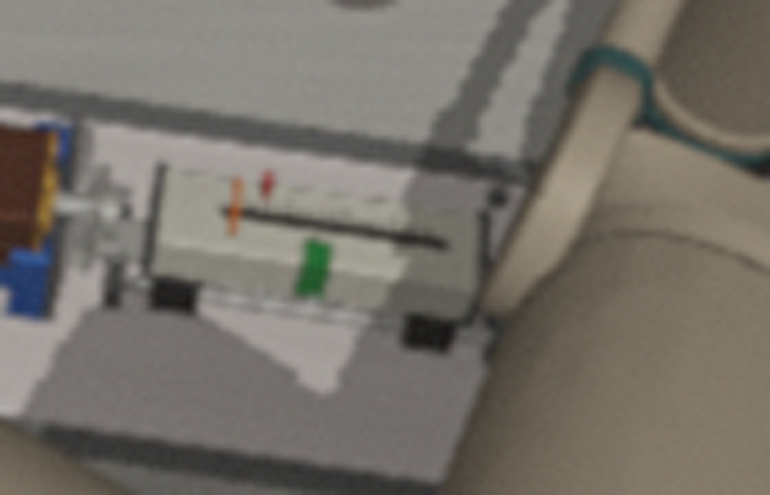

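View pics/c32.png

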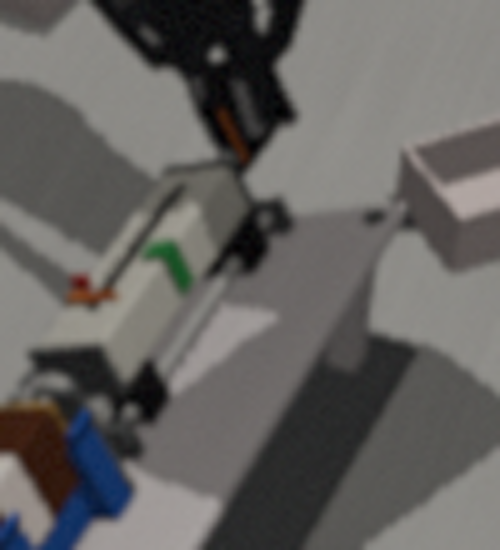

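play_rows --plan '[[[0.9,0,0,0.003,0],[0.9,0,0,0.006,0],[0.9,0,0,0.009,0],[0.9,0,0,0.012,0],[0.9,0,0,0.015,0],[0.9,0,0,0.018,0],[0.9,0,0,0.021,0],[0.9,0,0,0.024,0],[0.9,0,0,0.027,0],[0.9,0,0,0.03,0],[0.9,0,0,0.033,0],[0.9,0,0,0.035,0]]]'

```text
clock: 37.8
position: [0.5017, -0.2799, 0.0946]
ee_rot: [-0.369, -0.443, -0.553, 0.601]
contact_force: [5.0, 6.8, 1.3]
width: 0.017
```

```bash
cat > ptr.py <<'E'
from go import *
from tester import cloud
def pts(tag):
    snap("top",tag); X,im=cloud("top",tag); hsv=cv2.cvtColor(im,cv2.COLOR_RGB2HSV)
    b=np.zeros((420,560),bool); b[180:222,300:385]=1
    o=b&(hsv[...,0]>4)&(hsv[...,0]<18)&(hsv[...,1]>90)&(hsv[...,2]>90); r=b&((hsv[...,0]<=3)|(hsv[...,0]>172))&(hsv[...,1]>90); g=b&(hsv[...,0]>45)&(hsv[...,0]<85)&(hsv[...,1]>90)
    for nm,m,z in (("orange",o,20),("red",r,22),("green",g,17)):
        uv=np.argwhere(m)[:,::-1].astype(float)
        if len(uv):
            og,d=ray("top",uv); n=RN[:,2]; P0=nest+n*z/1000; P=og+d*(((P0-og)@n)/(d@n))[:,None]; Q=(P-nest)@RN*1000
            print(nm,len(uv),"px",uv.mean(0).round(1),"y mean",Q[:,1].mean().round(1),"range",Q[:,1].min().round(1),Q[:,1].max().round(1))
    crop("top",tag,300,175,390,235,8.5,"p"+tag)
E
python3 - <<'E'
from ptr import *
tilt(); pts("33")
st=manip.get_state(); print("nest y of TCP",((st["position"]-nest)@RN*1000).round(1))
E
```

```text
theta of tool (30=vertical) 10.41 side lean 0.25 yaw -97.12 F [5.  6.8 1.3] pos [ 0.5017 -0.2799  0.0946] w 0.017 t 37.8
orange 19 px [335.3 198.4] y mean -166.0 range -170.0 -162.9
red 3 px [337. 194.] y mean -169.4 range -169.6 -169.2
green 35 px [339.8 208.9] y mean -180.0 range -185.4 -173.4
nest y of TCP [   6.8 -335.6  -19. ]
```

View pics/p33.png

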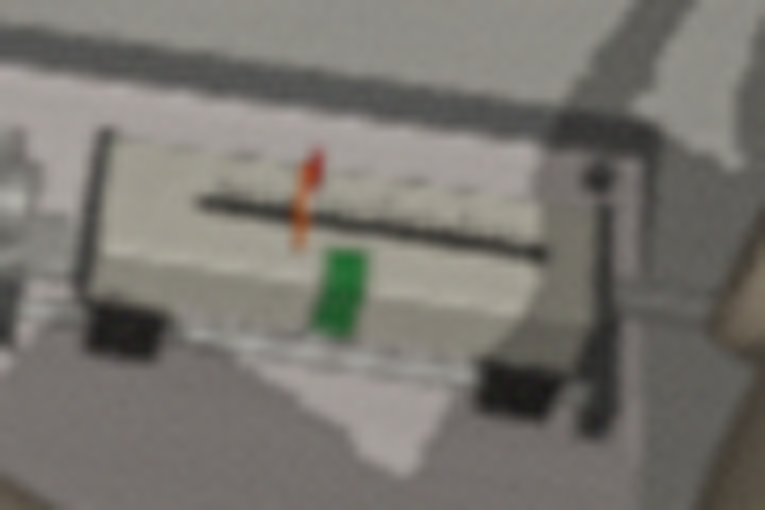

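Pulled about 26 mm (force 6.8 N ≈ 1.5 + 200·0.026, consistent). The pointer is at −166 and the window centre at about −180 (the gauge came 7.5 mm), so about 13 mm remain.

play_rows --plan '[[[0.9,0,0,0.004,0],[0.9,0,0,0.006,0],[0.9,0,0,0.008,0],[0.9,0,0,0.01,0],[0.9,0,0,0.012,0],[0.9,0,0,0.0135,0],[0.9,0,0,0.0145,0],[0.9,0,0,0.015,0],[0.9,0,0,0.015,0]]]'

```text
clock: 38.75
position: [0.5002, -0.2918, 0.0946]
ee_rot: [-0.368, -0.445, -0.555, 0.599]
contact_force: [5.5, 8.9, 1.3]
width: 0.0172
```

Run:
```python
from ptr import *
tilt(); pts("34")
```

```text
theta of tool (30=vertical) 10.39 side lean 0.58 yaw -97.16 F [5.5 8.9 1.3] pos [ 0.5002 -0.2918  0.0946] w 0.0172 t 38.75
orange 16 px [339.9 199.4] y mean -178.2 range -181.2 -175.9
red 4 px [341.5 194.5] y mean -181.1 range -182.5 -179.7
green 35 px [339.8 208.9] y mean -180.0 range -185.4 -173.4
```

View pics/p34.png

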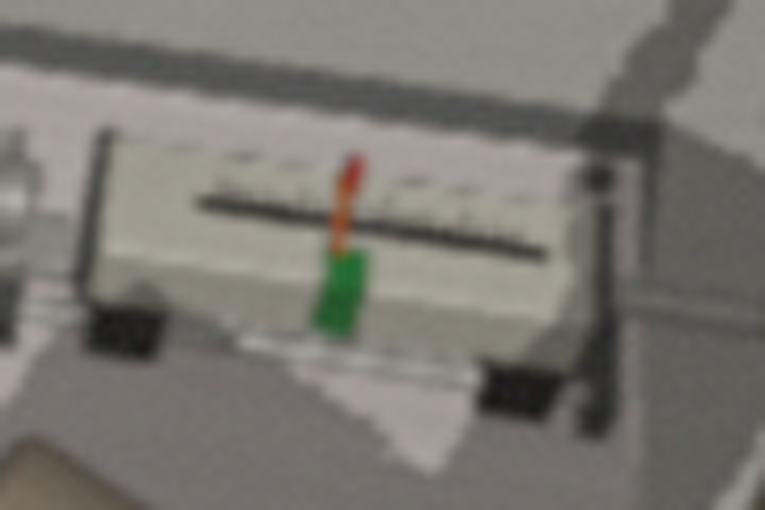

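The pointer is inside the window at −178 against centre −180. I'll add about 2 mm and hold.

play_rows --plan '[[[0.9,0,0,0.0035,0],[0.9,0,0,0.0045,0],[0.9,0,0,0.005,0],[0.9,0,0,0.005,0],[0.9,0,0,0.005,0],[0.9,0,0,0.005,0],[0.9,0,0,0.005,0],[0.9,0,0,0.005,0],[0.9,0,0,0.005,0],[0.9,0,0,0.005,0],[0.9,0,0,0.005,0],[0.9,0,0,0.005,0]]]'

```text
clock: 40.0
position: [0.5, -0.2934, 0.0946]
ee_rot: [-0.367, -0.446, -0.556, 0.598]
contact_force: [5.4, 9.5, 2.1]
width: 0.0172
```

Run:
```python
from ptr import *
tilt(); pts("35")
```

```text
theta of tool (30=vertical) 10.37 side lean 0.9 yaw -97.18 F [5.4 9.5 2.1] pos [ 0.5    -0.2934  0.0946] w 0.0172 t 40.0
orange 19 px [340.5 199.4] y mean -179.7 range -183.1 -175.9
red 2 px [342.  194.5] y mean -182.4 range -182.5 -182.3
green 33 px [339.9 208.9] y mean -180.2 range -185.4 -175.4
```

View pics/p35.png

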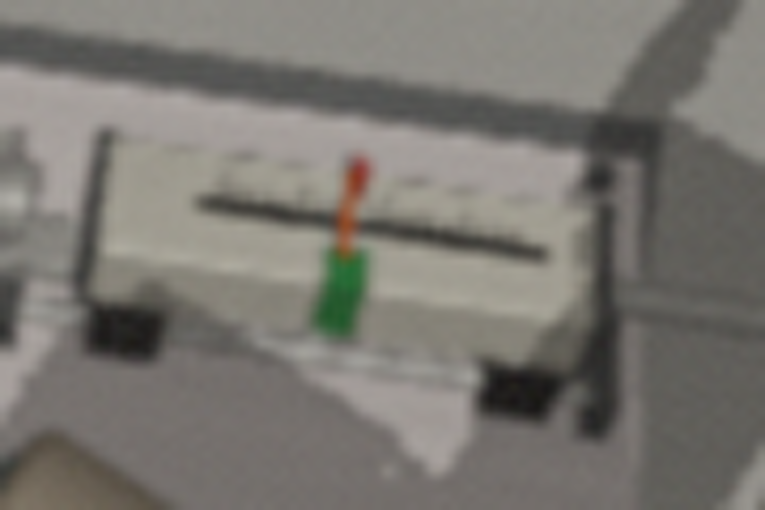

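Centred in the window (−179.7 vs −180.2). Holding another half second, then easing home slowly.

play_rows --plan '[[[0.9,0,0,0.003,0],[0.9,0,0,0.003,0],[0.9,0,0,0.003,0],[0.9,0,0,0.003,0],[0.9,0,0,0.003,0],[0.9,0,0,0.003,0],[0.9,0,0,0.002,0],[0.9,0,0,0,0],[0.9,0,0,-0.002,0],[0.9,0,0,-0.004,0],[0.9,0,0,-0.006,0],[0.9,0,0,-0.008,0]]]'

```text
clock: 41.25
position: [0.5013, -0.2833, 0.0946]
ee_rot: [-0.366, -0.446, -0.557, 0.597]
contact_force: [5.0, 6.7, 0.7]
width: 0.0169
```

play_rows --plan '[[[0.9,0,0,0,0],[0.9,0,0,-0.002,0],[0.9,0,0,-0.004,0],[0.9,0,0,-0.006,0],[0.9,0,0,-0.008,0],[0.9,0,0,-0.01,0],[0.9,0,0,-0.012,0],[0.9,0,0,-0.014,0],[0.9,0,0,-0.016,0],[0.9,0,0,-0.018,0],[0.9,0,0,-0.019,0],[0.9,0,0,-0.019,0]]]'

```text
clock: 42.45
position: [0.5037, -0.264, 0.0947]
ee_rot: [-0.366, -0.446, -0.558, 0.596]
contact_force: [4.4, 3.4, -1.5]
width: 0.0173
```

Run:
```python
from ptr import *
tilt(); pts("36")
```

```text
theta of tool (30=vertical) 10.35 side lean 1.12 yaw -97.12 F [ 4.4  3.4 -1.5] pos [ 0.5037 -0.264   0.0947] w 0.0173 t 42.45
orange 14 px [328.9 198.4] y mean -149.7 range -152.8 -147.3
red 3 px [342. 195.] y mean -182.5 range -182.7 -182.3
green 36 px [339.8 208.9] y mean -179.9 range -185.4 -173.4
```

play_rows --plan '[[[0.9,0,0,-0.001,0],[0.9,0,0,-0.0025,0],[0.9,0,0,-0.004,0],[0.9,0,0,-0.0055,0],[0.9,0,0,-0.007,0],[0.9,0,0,-0.0085,0],[0.9,0,0,-0.0095,0],[0.9,0,0,-0.0105,0],[0.9,0,0,-0.0115,0],[0.9,0,0,-0.0125,0],[0.9,0,0,-0.0125,0]]]'

```text
clock: 43.6
position: [0.5053, -0.252, 0.0948]
ee_rot: [-0.366, -0.446, -0.558, 0.596]
contact_force: [3.6, -1.2, -3.7]
width: 0.0172
```

Run:
```python
from ptr import *
tilt(); pts("37")
```

```text
theta of tool (30=vertical) 10.36 side lean 1.09 yaw -97.12 F [ 3.6 -1.2 -3.7] pos [ 0.5053 -0.252   0.0948] w 0.0172 t 43.6
orange 12 px [324.6 197.2] y mean -138.3 range -139.8 -136.7
red 2 px [341.  194.5] y mean -179.8 range -179.9 -179.7
green 34 px [338.9 208.8] y mean -177.6 range -182.9 -170.9
```

View pics/p37.png

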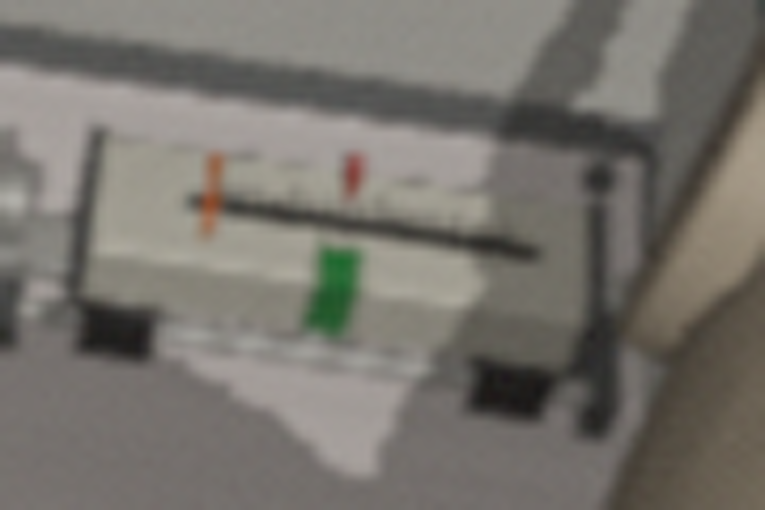

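play_rows --plan '[[[0.75,0,0,0,0],[0.5,0,0,0,0],[0.2,0,0,0,0],[0,0,0,0,0],[0,0,0,0,0],[0,-0.03,0,0,0],[0,-0.07,0,0,0],[0,-0.11,0,0,0],[0,-0.14,0,0,0],[0,-0.14,0,0,0]]]'

```text
clock: 44.65
position: [0.5548, -0.2616, 0.2306]
ee_rot: [-0.37, -0.448, -0.555, 0.596]
contact_force: [0.3, -0.5, -0.2]
width: 0.0856
```

Run:
```python
from ptr import *
tilt(); pts("38"); snap("side","38"); snap("wrist","38")
crop("side","38",210,110,350,260,4,"c40")
```

```text
theta of tool (30=vertical) 10.86 side lean 0.91 yaw -97.09 F [ 0.3 -0.5 -0.2] pos [ 0.5548 -0.2616  0.2306] w 0.0856 t 44.65
orange 12 px [324.6 197.2] y mean -138.3 range -139.8 -136.7
red 2 px [341.  194.5] y mean -179.8 range -179.9 -179.7
green 34 px [339.  208.7] y mean -177.9 range -183.0 -172.9
```

View pics/top38.png

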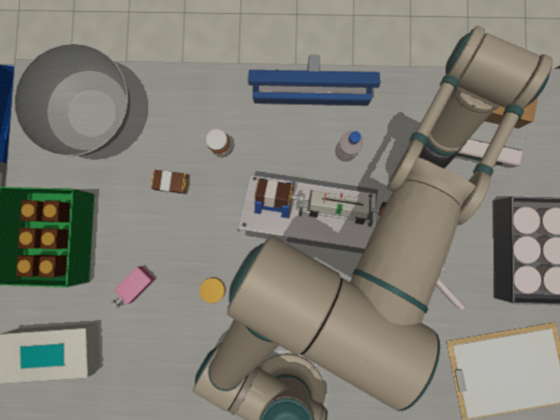

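View pics/c40.png

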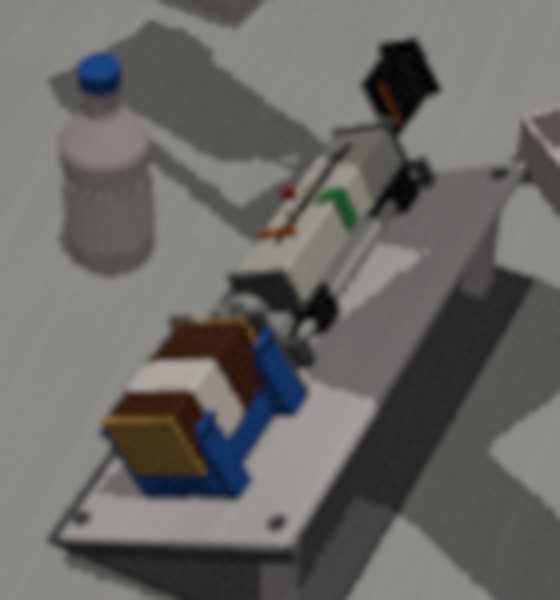

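View pics/wrist38.png

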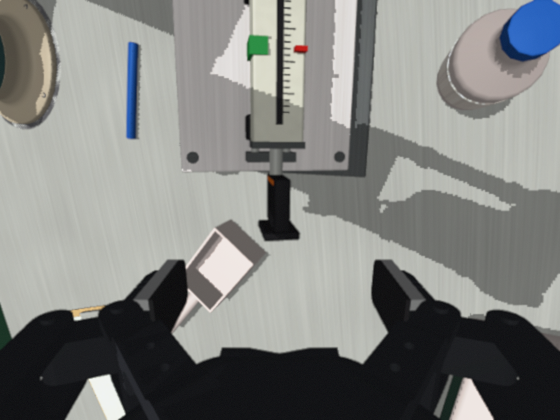

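Run:
```python
from go import *
from tester import cloud
X,im=cloud("top","38"); L=(X-nest)@RN*1000
Q=L[183:200,258:290].reshape(-1,3); Q=Q[np.isfinite(Q[:,0])&(Q[:,2]>15)&(Q[:,2]<30)]; print(len(Q),np.median(Q,0).round(1),[np.percentile(Q[:,k],[2,98]).round(1).tolist() for k in (0,1)])
A=np.c_[Q[:,:2],np.ones(len(Q))]; print("slopes deg",np.degrees(np.arctan(np.linalg.lstsq(A,Q[:,2],rcond=None)[0][:2])).round(1))
i0=load("top","0")[1].astype(int); i1=im.astype(int)
for n,(u,v,r) in dict(spare=(170,181,22),jar=(219,142,16),bottle=(351,143,16)).items(): print(n,np.abs(i0-i1)[v-r:v+r,u-r:u+r].mean().round(1))
X0,_=cloud("wrist","30");X1,_=cloud("wrist","38")
```

```text
519 [-3.1 -7.1 21.8] [[-25.4, 24.6], [-45.0, 34.1]]
slopes deg [ 1.2 -0.1]
spare 4.0
jar 4.2
bottle 3.7
```

Run:
```python
from rig import manip
print(manip.sign_off())
```

```text
the job is handed in; nothing more can be done
None
```

The tin is seated in the blue nest, the lid has been pull-tested, and the job is handed in at about 44.7 s on the robot's clock.

**Placing the tin:** It took several tries. The tool points straight down, so the tin first wedged on the nest flare with its downhill edge up. I got it in by leaning the tool about 20° down the slope, by pushing the closed fingertips against an uphill post, and regripping with 20 N. The tin then dropped in flat.

**The pull:**
- I gripped the handle and drew it out until the orange pointer stood in the green window (pointer at y ≈ −179.7 mm, window middle ≈ −180.2 mm). Pointer readings are good to about a pixel, roughly 2.6 mm.
- The pointer was in the window for about 2.4 s. None of the pictures taken during the pull showed it past the middle.
- I eased the handle home over about 3 s. A reversed force of −1.2 N on the handle showed it was fully home before I let go.

**Last checks:**
- **Tin:** flat, with its top 21.8 mm above the nest point and a slope of about 1°. I did not measure its final position along the gauge after the pull; its expected resting place against the end plate is near the 4 mm limit.
- **Red maximum pointer:** still at the window position after release. It reads about 2 mm beyond the window middle, within that reading error.
- **Spare tin, jar and bottle:** unchanged between the first and last top pictures. The scoop was checked only by eye.

**What disagreed or may count against it:**
- **Finger length:** the closed fingertips end about 25 mm short of the stated TCP, which caused the early missed contacts.
- **Force:** one fingertip push against the post reached about 46 N resultant, on the fingers rather than the gripper body. Other pushes stayed under about 40 N.
- **Gauge position:** finishing the return slid the gauge about 2 mm back along its rails.

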